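# Raise the mirror lid and hold a whistle tube in the sprung V-cradle

### The arm

A 6-joint arm with a two-finger parallel gripper is mounted at the origin on the work surface. World frame = base frame: x ahead of the robot, y to its left, z up, the work surface at z = 0. Lengths are in mm, angles in rad, forces in N, time in s.
With the tool pointing down it reaches from about 350 to 975 mm from the base axis. Payload 7.1 kg.
Tool frame: the origin (TCP) lies at the very end of the fingers, on their centre line; the grasp point (between the pads) lies 19 mm behind it; y points along the fingers, x is the direction in which the jaws open and shut, and the axes are right-handed (so a half turn about y gives the same grasp; the last joint's range is limited). The gripper opens to 88 mm and grips with 3 to 60 N. Pads are 20 mm wide; open, the fingers measure 115 mm over their backs; the gripper's body (75 mm by 178 mm) begins 61 mm behind the grasp point.
Start: joints at [1.263, 0.423, 1.63, -0, 1.089, -0.019], TCP at [177.969, 599.109, 187.875] pointing down, gripper open.
Joint ranges: [-3, 3], [-0.9, 2.11], [0.09, 2.58], [-1.31, 4.45], [0.11, 2.69], [-2.54, 2.54]. Speed limits (rad/s): [2.39, 2.39, 3.01, 3.14, 3.14, 3.14].

### API

Orientations are given as a rotation vector (axis times angle).
In Python, from workcell import ctrl gives the robot as it stands. The module is installed in compiled form; this text tells all that it offers.
- The arm moves only by the tool jog_arm, never from a script. Its argument "steps" is a list of rows, each an object with "turn": the turn, a rotation vector about the world's x, y, z scaled (see below), a list of three; "dp": the shift along the world's x, y, z scaled (see below), a list of three; "claw": the opening, from 0 (shut) to 1 (fully open). In form: [{"turn": [wx, wy, wz], "dp": [x, y, z], "claw": claw}, ...]. A call has 1 to 12 rows; each row is the pose to reach, as a shift and turn from the pose measured when the call began, turning the shorter way round; what a row does not reach only later rows make up. The controller multiplies each number of a shift by 80 mm and each number of a turn by pi rad. A row lasts 1/12 s, in which the tool goes at most 41.7 mm and 7.16 degrees, less where a joint would pass 70% of its speed; a pose out of reach is approached as far as the arm can. A call with a number of a shift or a turn outside -1 to 1 is refused whole. A call with a gripper value outside its range is refused whole. The fingers move at their own pace and stop on an object; the grip force is fixed at half the most. Time passes only in rows, so rows that repeat a pose let the fingers close. It gives the time, the measured TCP pose, the force and the opening at its end, in the units of the state.
- ctrl.get_obs(): the state, without advancing time (a new reading comes with each control period).
- ctrl.get_image(name): name is "side" or "top" or "wrist"; returns a dict with "img" (480x640x3 uint8, red, green, blue), "range_z" (480x640 float32, mm along the optical axis (not along the pixel's ray), 0 where there is no reading), "fovy" (degrees; the focal length in pixels is half the picture's height over the tangent of half this angle, whatever the lens; pixels are square), "cx", "cy" (the principal point, pixels), "dist_coeffs" ([k1, k2, p1, p2, k3] as OpenCV has them; the pictures are not rectified), "camera_from_world" (4x4, takes a point from world to camera coordinates); the wrist camera has in their place "hand_eye" (4x4, takes a point from camera to tool coordinates, whose origin is the TCP and whose axes are the tool frame's). Camera axes: x right, y down, z forward; pixel columns grow to the right and rows downward; lengths in mm; the calibration is good to about 2 mm. A picture is of the moment at which its call begins: read the wrist's pose just before it.
- ctrl.close_job(): hands the job in, once; it reports no verdict.
The state is a dict: "t": time; "qpos": joint angles; "qvel": joint speeds; "joint_torque": joint torques, N m; "ee_pos": TCP position; "orientation": TCP orientation; "ft_force": force on the tool from outside, world axes, zero at the start; "moment": the same for the moment, N m; "width": finger opening in mm.
Only numpy, scipy, OpenCV 4.12 (cv2) and the standard library are available. Lean on these libraries where they do the work, as an engineer would, in place of code of your own. Each camera call takes 0.05 s, during which the arm holds its last target.

### The job

First raise the stiff mirror lid of the voicing station until it leans back 115 degrees from shut (25 degrees past upright) and will stay there. Then take the thick olive whistle tube from the five-groove stand, lay it lengthwise and centred in the V-cradle, and press it down gently so that it bears on both sides of the V and the sprung cradle sinks about half of its travel, not onto its stop; finish while still holding it pressed down like that, with the lid where you set it. Leave the other rods and everything else on the slab where they are.

Things in the scene. Friction and masses are not known exactly. Their poses are not given: they have to be found in the camera images.
- lid_knob (a point): Brass pull on the lid's free edge, a cylinder 18 mm in diameter, 18 mm long, axis parallel to the hinge: gripped across its flat ends (closing along the station's x) the lid can turn between the fingers. Point: its centre, 170 mm from the hinge axis. Stem 8 mm wide, 6 mm thick; the lid's edge begins 29 mm from the centre. Axes turn with the lid.
- lid (a joint): Lid angle, rad: 0 shut and level over the cradle, 1.571 upright, 2.007 the wanted 115 degrees, 2.6 stop. Starts ajar (0.03 to 0.5). Ash board 226 x 140 x 7 mm, mirror beneath. The hinge is stiff with friction (0.4 N m): the lid stays where it is left; raising it takes 2 to 4 N at the pull.
- lid_hinge (a point): Middle of the hinge axis, on the rail along the station's +y edge, 78 mm above the table (the slate slab's top is at 10 mm). The axis runs along this frame's x. Shut, the lid reaches towards -y; it opens up and over towards +y: at angle a the pull's centre is at y = -170 cos(a), z = 170 sin(a) mm in this frame.
- v_center (a point): Bottom of the cradle's 90-degree V-groove at mid length; x along the groove, z up; 59 mm above the table unpressed, sinks with the cradle; 90 mm to the -y side of the hinge. Two V-blocks, each 22 mm long, at x = -49 and 49 mm; the 76 mm gap between is for fingers (only a plate 20 mm below this point). A seated 24 mm tube has its axis 17 mm above this point.
- cradle (a joint): How far the sprung cradle is pressed down, m: 0 up, 0.014 on its stop. It yields from about 1.6 N and adds 0.9 N per mm (8 N at half travel, 0.007).
- station: The fixed voicing station: ash base 230 x 170 x 12 mm on the slab, origin under the middle of the cradle, z up, x along groove and hinge. Each V face rises 45 degrees for 26 mm. Beside the cradle only two thin posts, tops 76 mm above the table, at x = -105 and 105, y = -46 mm, and the hinge rail from y = 88 mm, 72 mm above the table.
- tube_center (a point): Centre of the matte olive whistle tube, thickest of three rods in the stand: 24 mm in diameter, 150 mm long, x along its axis, 40 to 85 g, a dark window cut near one end. Which way round it lies does not matter.
- stand: Fixed ash stand 130 x 190 mm, origin under its centre, on the slab. Five V-grooves along x at y = -68, -34, 0, 34, 68 mm in two combs 16 mm thick at x = -46 and 46 mm; the 76 mm gap between is open down to a base 12 mm high. Ridges 62 mm, groove bottoms 45 mm, tube axis 62 mm above its underside. Rods lie in the first, third and fifth groove, in any order.
- mandrel_center (a point): Centre of a brass rod 12 mm in diameter, 140 mm long, x along its axis, in the stand; leave it there.
- blank_center (a point): Centre of a dark wooden rod 16 mm in diameter, 130 mm long, x along its axis, in the stand; leave it there.
- jar: Squat blue ceramic jar with wooden plugs in it, 80 mm in diameter, 62 mm tall; origin under its centre. Leave alone.
- fipple: White plastic fipple insert, 24 mm in diameter, 32 mm tall, upright; origin under its centre. Leave alone.
- punch: Brass tone-hole punch standing upright, 24 mm in diameter, 85 mm tall, tapering; origin under its centre. Leave alone.
- block: Cork block 55 x 35 x 22 mm; origin under its centre. Leave alone.
- rule: Steel straightedge 30 x 150 x 5 mm, long along its y; origin under its centre. Leave alone.
Things that resemble listed ones, but are neither listed nor needed, are in the scene too. Of the things that look like the part that bears tube_center, the smaller one is meant.

How it is judged:
By the outcome, as a careful person would: the job done as asked, in the order asked, and still so for the second after the job is handed in, while the arm keeps its last pose, push and grip.
It also fails if it takes over 64 s, if anything falls off the work surface, if the arm or the gripper's body presses on something with over 40 N, if the wrist force passes 120 N, or if a joint passes its speed limit or range.

## Working session

There is one attempt and no reset: what is moved stays moved. The work goes in short steps, Python scripts to look and compute and a tool call to move; the robot and the scene stay as the last step left them, time stands still between calls to the robot, and variables do not carry over. Pictures are saved under pics/ and viewed, and the job is handed in when it is done.

Besides the shell and the picture viewer there is one more tool, called as name(argument=value, ...), one argument or row to a line, values as JSON. jog_arm: Moves the arm, as the interface text tells. Its arguments: {"type":"object","properties":{"steps":{"type":"array","items":{"type":"object","properties":{"turn":{"type":"array","items":{"type":"number"}},"dp":{"type":"array","items":{"type":"number"}},"claw":{"type":"number"}}}}},"required":["steps"]}

```bash
mkdir -p pics; cat > h.py <<'E'
import numpy as np, cv2, pickle
from scipy.spatial.transform import Rotation as R
from workcell import ctrl
np.set_printoptions(precision=3,suppress=True)
def cap(name,fn):
    o=ctrl.get_obs(); d=ctrl.get_image(name); d['obs']=o
    pickle.dump(d,open(f'pics/{fn}.pkl','wb')); cv2.imwrite(f'pics/{fn}.png',d['img'][:,:,::-1]); return d
def K(d):
    f=d['img'].shape[0]/2/np.tan(np.radians(d['fovy'])/2)
    return np.array([[f,0,d['cx']],[0,f,d['cy']],[0,0,1.]])
def w2c(d):
    if 'camera_from_world' in d: return np.array(d['camera_from_world'])
    o=d['obs'];T=np.eye(4);T[:3,:3]=R.from_rotvec(o['orientation']).as_matrix();T[:3,3]=o['ee_pos']
    return np.linalg.inv(T@np.array(d['hand_eye']))
def cloud(d):
    k=K(d);h,w=d['range_z'].shape
    u,v=np.meshgrid(np.arange(w),np.arange(h))
    p=cv2.undistortPoints(np.stack([u,v],-1).reshape(-1,1,2).astype(np.float64),k,np.array(d['dist_coeffs'],float)).reshape(h,w,2)
    z=d['range_z'].astype(float)
    c=np.stack([p[...,0]*z,p[...,1]*z,z,np.ones_like(z)],-1)
    P=(c@np.linalg.inv(w2c(d)).T)[...,:3]; P[z<=0]=np.nan
    return P
def proj(d,X):
    T=w2c(d);X=np.atleast_2d(X).astype(float)
    return cv2.projectPoints(X,cv2.Rodrigues(T[:3,:3])[0],T[:3,3],K(d),np.array(d['dist_coeffs'],float))[0].reshape(-1,2)
def load(fn): return pickle.load(open(f'pics/{fn}.pkl','rb'))
E
python3 - <<'E'
from h import *
o=ctrl.get_obs()
for k,v in o.items(): print(k,np.array(v))
for n in ['top','side','wrist']:
    d=cap(n,n+'0'); print(n,d['fovy'],d['cx'],d['cy'],d['dist_coeffs']); print(w2c(d))
E
```

```text
t 0.0
qpos [ 1.263  0.424  1.631 -0.     1.089 -0.019]
qvel [ 0.001  0.001 -0.    -0.    -0.002  0.   ]
joint_torque [  0.003 -54.464 -27.366   0.065   0.023  -0.   ]
ee_pos [177.795 598.551 187.122]
orientation [-1.333 -0.993  0.995]
ft_force [ 0.264  0.159 -0.237]
moment [0.024 0.023 0.009]
width 87.7046274011138
top 52.09241663508323 321.8116404522164 242.07206426904932 [-0.019  0.     0.     0.     0.   ]
[[   0.014   -1.       0.015  -58.56 ]
 [  -0.995   -0.016   -0.099  478.695]
 [   0.099   -0.014   -0.995 1106.243]
 [   0.       0.       0.       1.   ]]
side 47.41963855546793 322.78539892829605 237.88065281377308 [0.005 0.    0.    0.    0.   ]
[[   0.987   -0.16    -0.011 -491.191]
 [  -0.093   -0.514   -0.853   96.304]
 [   0.13     0.843   -0.522 1250.148]
 [   0.       0.       0.       1.   ]]
wrist 63.36206049531664 322.17194672309904 237.14472045521433 [-0.075  0.     0.     0.     0.   ]
[[   0.285    0.959   -0.001 -623.607]
 [   0.928   -0.275    0.252  -30.249]
 [   0.241   -0.073   -0.968  389.762]
 [   0.       0.       0.       1.   ]]
```

View pics/top0.png

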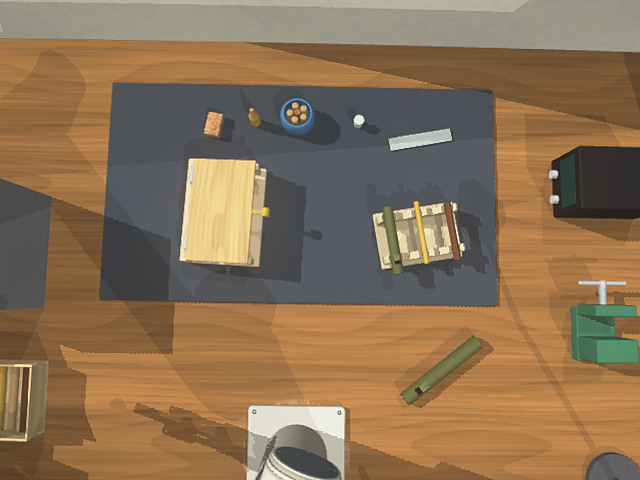

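View pics/side0.png

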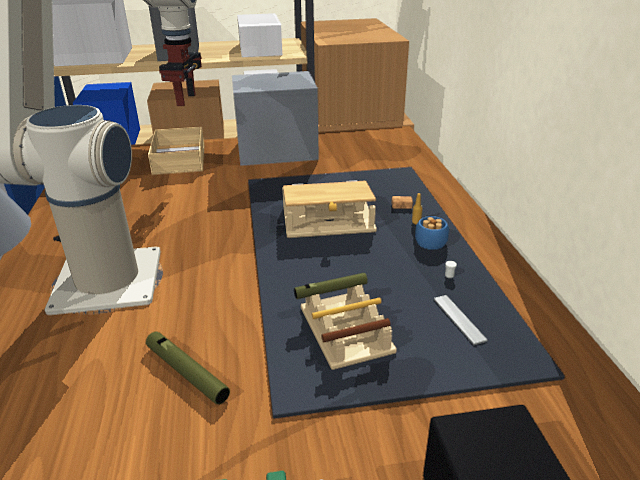

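View pics/wrist0.png

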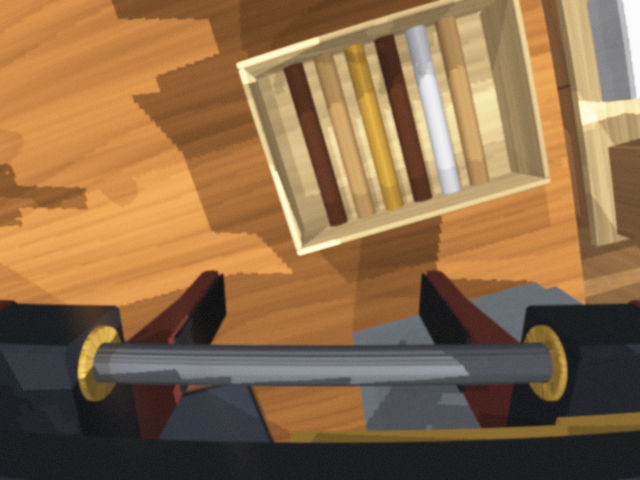

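Top view: the station is at about (225,212) with the brass pull at (262,212), opening towards image left (+y). The stand is at (420,235) with the olive tube at (392,240); a larger decoy tube lies off the slab at (440,370). Next I measure these.

```bash
python3 - <<'E'
from h import *
d=load('top0');P=cloud(d)
hsv=cv2.cvtColor(d['img'],cv2.COLOR_RGB2HSV)
def reg(x0,x1,y0,y1,zmin,zmax,name):
    s=P[y0:y1,x0:x1].reshape(-1,3); m=(s[:,2]>zmin)&(s[:,2]<zmax); return s[m], hsv[y0:y1,x0:x1].reshape(-1,3)[m]
# lid
s,c=reg(175,275,150,275,60,250,'lid'); print(len(s),s.min(0),s.max(0))
for i in range(160,270,12): print(i,[tuple(np.round(P[i,j]).astype(int)) if np.isfinite(P[i,j,0]) else None for j in (184,190,210,230,250,256,262,266)])
print('knob'); 
for i in range(206,219,2): print(i,[tuple(np.round(P[i,j]).astype(int)) for j in range(252,274,3)], hsv[i,262])
# side cloud knob
e=load('side0');Q=cloud(e)
for i in range(200,212,2): print(i,[tuple(np.round(Q[i,j]).astype(int)) for j in range(326,342,3)])
im=cv2.resize(d['img'][140:290,160:290],None,fx=5,fy=5)[:600,:,::-1];cv2.imwrite('pics/a.png',im)
im=cv2.resize(e['img'][165:250,260:400],None,fx=5,fy=5)[:,:,::-1];cv2.imwrite('pics/b.png',im)
E
```

```text
7053 [424.255  64.469  60.01 ] [657.381 259.517 109.82 ]
160 [(np.int64(671), np.int64(277), np.int64(9)), (np.int64(654), np.int64(246), np.int64(74)), (np.int64(651), np.int64(198), np.int64(89)), (np.int64(651), np.int64(154), np.int64(91)), (np.int64(674), np.int64(122), np.int64(8)), (np.int64(674), np.int64(107), np.int64(10)), (np.int64(675), np.int64(93), np.int64(5)), (np.int64(673), np.int64(83), np.int64(15))]
172 [(np.int64(642), np.int64(276), np.int64(9)), (np.int64(627), np.int64(246), np.int64(72)), (np.int64(624), np.int64(197), np.int64(88)), (np.int64(623), np.int64(153), np.int64(94)), (np.int64(623), np.int64(108), np.int64(97)), (np.int64(635), np.int64(101), np.int64(51)), (np.int64(642), np.int64(91), np.int64(24)), (np.int64(645), np.int64(83), np.int64(11))]
184 [(np.int64(613), np.int64(275), np.int64(10)), (np.int64(601), np.int64(245), np.int64(69)), (np.int64(597), np.int64(196), np.int64(91)), (np.int64(596), np.int64(152), np.int64(95)), (np.int64(597), np.int64(108), np.int64(98)), (np.int64(613), np.int64(104), np.int64(21)), (np.int64(613), np.int64
[... 6440 characters left out ...]
74), np.int64(211), np.int64(26)), (np.int64(583), np.int64(214), np.int64(23))]
208 [(np.int64(541), np.int64(210), np.int64(23)), (np.int64(525), np.int64(67), np.int64(100)), (np.int64(531), np.int64(63), np.int64(102)), (np.int64(539), np.int64(65), np.int64(100)), (np.int64(572), np.int64(200), np.int64(25)), (np.int64(580), np.int64(200), np.int64(24))]
210 [(np.int64(533), np.int64(163), np.int64(43)), (np.int64(524), np.int64(65), np.int64(96)), (np.int64(533), np.int64(70), np.int64(92)), (np.int64(540), np.int64(70), np.int64(92)), (np.int64(565), np.int64(163), np.int64(39)), (np.int64(571), np.int64(155), np.int64(43))]<stdin>:10: RuntimeWarning: invalid value encountered in cast
```

View pics/a.png

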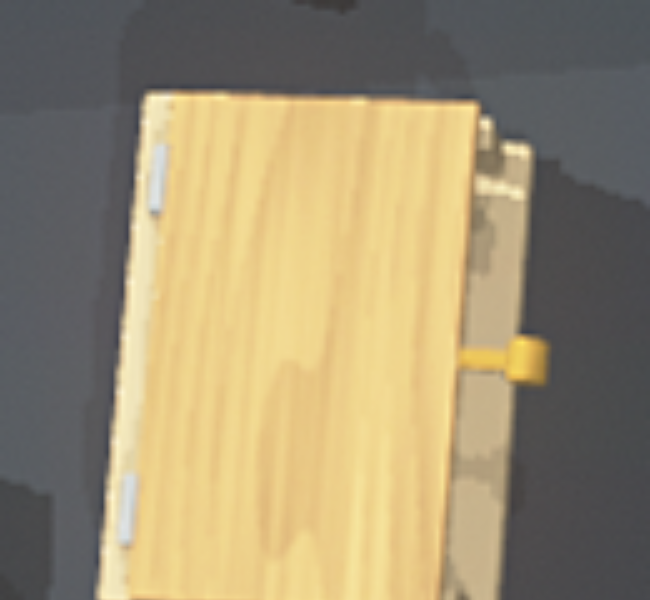

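View pics/b.png

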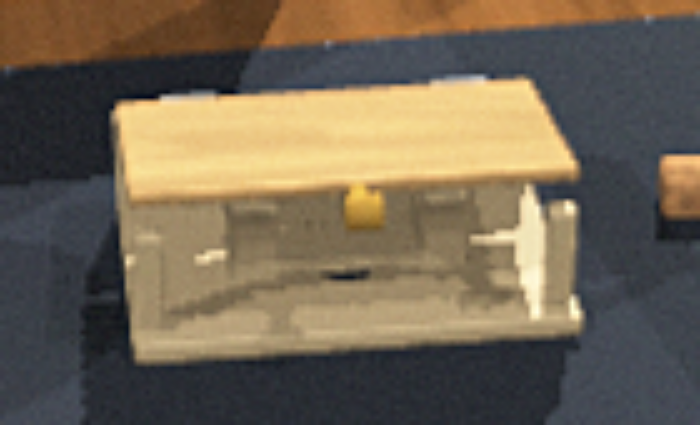

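```bash
cat > lid.py <<'E'
from h import *
def lidfit(fn,box):
    d=load(fn);P=cloud(d);x0,x1,y0,y1=box
    s=P[y0:y1,x0:x1].reshape(-1,3);s=s[np.isfinite(s[:,0])&(s[:,2]>70)&(s[:,2]<130)]
    A=np.c_[s[:,:2],np.ones(len(s))];m=np.ones(len(s),bool)
    for _ in range(10):
        c=np.linalg.lstsq(A[m],s[m,2],rcond=None)[0];r=s[:,2]-A@c;m=abs(r)<6
    s=s[m];n=np.array([-c[0],-c[1],1]);n/=np.linalg.norm(n)
    print(fn,'plane',c,'tilt',np.arccos(n[2]),'yaw from normal',np.arctan2(c[0],-c[1]),len(s), r[m].std())
    # flatten into plane coords
    rect=cv2.minAreaRect(s[:,:2].astype(np.float32));print(rect); b=cv2.boxPoints(rect);print(np.c_[b,np.c_[b,np.ones(4)]@c])
lidfit('top0',(175,275,150,275))
lidfit('side0',(275,385,175,215))
E
python3 lid.py
cat > rods.py <<'E'
from h import *
d=load('top0');P=cloud(d);hsv=cv2.cvtColor(d['img'],cv2.COLOR_RGB2HSV)
e=load('side0');Q=cloud(e);hs2=cv2.cvtColor(e['img'],cv2.COLOR_RGB2HSV)
print(hsv[240,392],hsv[230,421],hsv[230,453], hs2[288,330])
for nm,PP,H,bx in (('top',P,hsv,(370,470,195,280)),('side',Q,hs2,(285,400,265,370))):
    x0,x1,y0,y1=bx;s=PP[y0:y1,x0:x1].reshape(-1,3);h=H[y0:y1,x0:x1].reshape(-1,3).astype(int)
    for c,(a,b_,smin,vmin,vmax) in {'olive':(24,45,70,20,140),'brass':(15,24,150,120,256),'dark':(0,13,90,20,140)}.items():
        m=(h[:,0]>=a)&(h[:,0]<=b_)&(h[:,1]>smin)&(h[:,2]>vmin)&(h[:,2]<vmax)&(s[:,2]>58)&(s[:,2]<100)
        q=s[m]
        if len(q)<20: print(nm,c,len(q));continue
        r=cv2.minAreaRect(q[:,:2].astype(np.float32));print(nm,c,len(q),q.mean(0),np.percentile(q[:,2],[10,50,90]),r)
        v=np.linalg.svd(q[:,:2]-q[:,:2].mean(0))[2][0] if len(q)<3000 else 0;print('  dir',np.arctan2(v[1],v[0]))
E
python3 rods.py
python3 - <<'E'
from h import *
d=load('top0')
im=cv2.resize(d['img'][185:290,355:480],None,fx=5,fy=5)[:,:,::-1];cv2.imwrite('pics/c.png',im)
E
```

```text
top0 plane [ -0.006  -0.116 114.864] tilt 0.11598618277398892 yaw from normal -0.05312900750456461 6512 1.9015952678229349
((538.8753662109375, 157.3631134033203), (185.37255859375, 226.36456298828125), 87.43506622314453)
[[421.659  69.835 104.13 ]
 [647.796  59.705 103.91 ]
 [656.092 244.891  82.313]
 [429.954 255.022  82.533]]
side0 plane [ -0.005  -0.105 112.986] tilt 0.10485647603243553 yaw from normal -0.04589675863088781 1857 1.4994615213936624
((537.0712280273438, 154.34304809570312), (183.88034057617188, 226.01605224609375), 87.67515563964844)
[[420.427  67.063 103.905]
 [646.257  57.894 103.779]
 [653.716 241.623  84.427]
 [427.886 250.792  84.553]]
[ 31  92 127] [ 23 156 239] [ 10 134 133] [ 29 113  63]
top olive 657 [ 483.362 -204.283   81.879] [77.534 82.24  85.511] ((481.8318786621094, -206.18905639648438), (147.8441925048828, 24.72945785522461), 9.639498710632324)
  dir -2.9712982163610113
top brass 282 [ 500.353 -270.982   69.039] [66.333 69.136 71.829] ((500.87945556640625, -271.2944030761719), (138.8506622314453, 11.326169967651367), 9.854206085205078)
  dir -2.9682841633085526
top dark 344 [ 503.776 -338.75    73.302] [70.102 73.42  76.544] ((505.0134582519531, -339.74542236328125), (129.0711212158203, 15.284102439880371), 10.01819133758545)
  dir -2.9678823344729635
side olive 780 [ 481.876 -212.321   78.222] [69.902 79.488 84.492] ((482.0921325683594, -210.91111755371094), (150.5444793701172, 25.227039337158203), 9.650493621826172)
  dir -2.961631020785809
side brass 351 [ 500.453 -274.26    67.165] [63.314 67.621 70.268] ((501.1819763183594, -276.6753845214844), (139.59210205078125, 17.175132751464844), 9.872000694274902)
  dir -2.9619161269629277
side dark 533 [ 502.994 -343.775   70.783] [65.269 71.677 74.665] ((504.2216491699219, -342.0386657714844), (129.1573944091797, 14.086155891418457), 10.469143867492676)
  dir -2.9664165825373265
```

View pics/c.png

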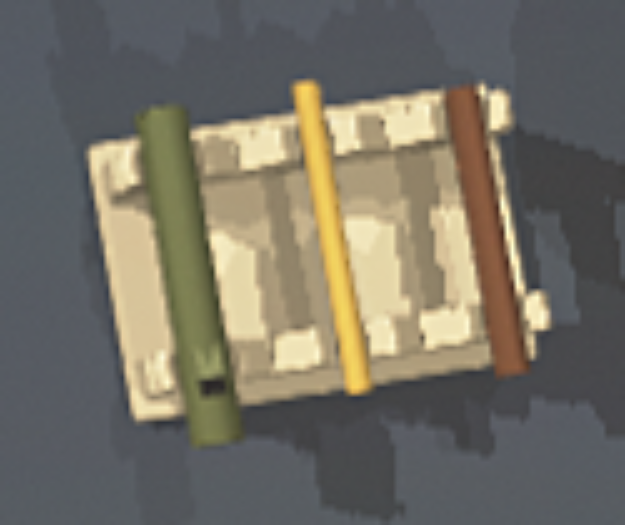

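```bash
cat > plan.py <<'E'
from h import *
import sys
def Rdown(yaw): # tool x along yaw in world, tool y down
    x=np.array([np.cos(yaw),np.sin(yaw),0]);y=np.array([0,0,-1.]);return np.c_[x,y,np.cross(x,y)]
def delta(pos,yaw,o=None):
    o=o or ctrl.get_obs()
    R0=R.from_rotvec(o['orientation']).as_matrix()
    if yaw is None: t=np.zeros(3)
    else: t=R.from_matrix(Rdown(yaw)@R0.T).as_rotvec()/np.pi
    return t,(np.array(pos)-o['ee_pos'])/80
E
python3 - <<'E'
from plan import *
o=ctrl.get_obs();print(R.from_rotvec(o['orientation']).as_matrix());print(np.array(load('wrist0')['hand_eye']))
for y in (-.0447,np.pi-.0447): print(delta([533.5,75,150],y))
E
```

```text
[[ 0.285 -0.    -0.959]
 [ 0.959 -0.001  0.285]
 [-0.001 -1.     0.   ]]
[[   1.       0.      -0.      -0.575]
 [   0.      -0.252    0.968 -196.731]
 [   0.      -0.968   -0.252   68.892]
 [   0.       0.       0.       1.   ]]
(array([ 0.   , -0.   , -0.422]), array([ 4.446, -6.546, -0.466]))
(array([0.   , 0.   , 0.578]), array([ 4.446, -6.546, -0.466]))
```

jog_arm(
  steps=[
    {"turn": [0, 0, -0.06], "dp": [0.635, -0.935, 0], "claw": 1},
    {"turn": [0, 0, -0.06], "dp": [0.635, -0.935, 0], "claw": 1},
    {"turn": [0, 0, -0.06], "dp": [0.635, -0.935, 0], "claw": 1},
  ],
)

```text
t: 0.4
ee_pos: [230.1, 519.2, 186.4]
orientation: [-1.403, -0.845, 0.851]
ft_force: [-0.2, 0.1, -0.5]
width: 87.5
```

jog_arm(
  steps=[
    {"turn": [0, 0, -0.06], "dp": [0.635, -0.935, 0], "claw": 1},
    {"turn": [0, 0, -0.06], "dp": [0.635, -0.935, 0], "claw": 1},
    {"turn": [0, 0, -0.06], "dp": [0.635, -0.935, 0], "claw": 1},
  ],
)

```text
t: 0.65
ee_pos: [282.2, 440.6, 186.0]
orientation: [-1.461, -0.696, 0.704]
ft_force: [0.1, -0.4, 0.8]
width: 87.8
```

jog_arm(
  steps=[
    {"turn": [0, 0, -0.06], "dp": [0.635, -0.935, 0], "claw": 1},
    {"turn": [0, 0, -0.06], "dp": [0.635, -0.935, 0], "claw": 1},
    {"turn": [0, 0, -0.06], "dp": [0.635, -0.935, 0], "claw": 1},
  ],
)

```text
t: 0.9
ee_pos: [334.5, 362.6, 185.8]
orientation: [-1.506, -0.546, 0.556]
ft_force: [-0.6, -0.7, 0.4]
width: 87.8
```

jog_arm(
  steps=[
    {"turn": [0, 0, -0.06], "dp": [0.635, -0.935, 0], "claw": 1},
    {"turn": [0, 0, -0.06], "dp": [0.635, -0.935, 0], "claw": 1},
    {"turn": [0, 0, -0.06], "dp": [0.635, -0.935, 0], "claw": 1},
  ],
)

```text
t: 1.15
ee_pos: [387.1, 285.0, 185.9]
orientation: [-1.54, -0.396, 0.406]
ft_force: [-0.6, 0.8, 0.3]
width: 87.6
```

jog_arm(
  steps=[
    {"turn": [0, 0, -0.06], "dp": [0.635, -0.935, 0], "claw": 1},
    {"turn": [0, 0, -0.06], "dp": [0.635, -0.935, 0], "claw": 1},
    {"turn": [0, 0, -0.06], "dp": [0.635, -0.935, 0], "claw": 1},
  ],
)

```text
t: 1.4
ee_pos: [440.3, 207.8, 186.1]
orientation: [-1.562, -0.246, 0.255]
ft_force: [0.3, 0.3, -0.2]
width: 87.6
```

jog_arm(
  steps=[
    {"turn": [0, 0, -0.06], "dp": [0.635, -0.935, 0], "claw": 0.6},
    {"turn": [0, 0, -0.06], "dp": [0.635, -0.935, 0], "claw": 0.6},
    {"turn": [0, 0, -0.06], "dp": [0.635, -0.935, 0], "claw": 0.6},
  ],
)

```text
t: 1.65
ee_pos: [493.9, 130.8, 186.4]
orientation: [-1.574, -0.097, 0.104]
ft_force: [0.1, 1.0, 0.3]
width: 71.2
```

```bash
python3 - <<'E'
from plan import *
o=ctrl.get_obs();print(o['t'],o['ee_pos'],o['qpos'],o['ft_force'],delta([533.5,75,150],-.0447))
d=cap('wrist','w1')
E
```

```text
1.65 [493.909 130.776 186.396] [ 0.239  0.261  1.877 -0.006  1.009  0.115] [0.128 0.973 0.286] (array([ 0.002, -0.001, -0.055]), array([ 0.495, -0.697, -0.455]))
```

View pics/w1.png

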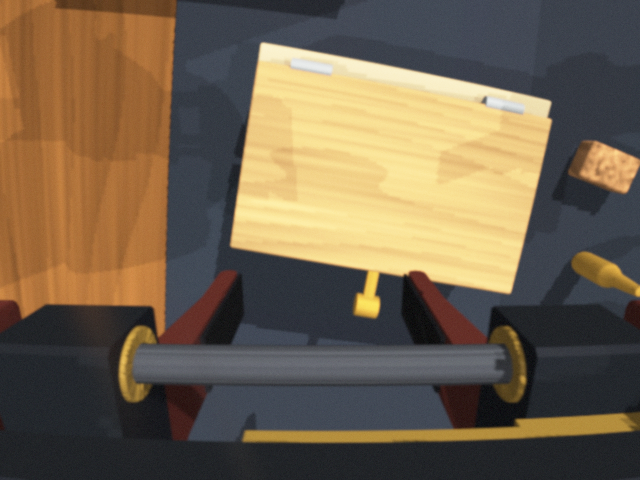

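Wrist view: the lid fills the upper centre, hinges at (311,67) and (503,104), pull at (367,304). Refining the pull and the hinge from this.

```bash
python3 - <<'E'
from plan import *
d=load('w1');P=cloud(d);hsv=cv2.cvtColor(d['img'],cv2.COLOR_RGB2HSV)
s=P[288:322,350:385].reshape(-1,3);h=hsv[288:322,350:385].reshape(-1,3).astype(int)
m=(s[:,2]>80)&(h[:,1]>120);q=s[m];print(len(q),q.min(0),q.max(0),q.mean(0))
r=cv2.minAreaRect(q[:,:2].astype(np.float32));print(r)
# lid plane
s=P[40:295,228:555].reshape(-1,3);s=s[np.isfinite(s[:,0])&(s[:,2]>76)&(s[:,2]<125)]
A=np.c_[s[:,:2],np.ones(len(s))];m=np.ones(len(s),bool)
for _ in range(10):
    c=np.linalg.lstsq(A[m],s[m,2],rcond=None)[0];rr=s[:,2]-A@c;m=abs(rr)<5
print(c,np.arctan(np.hypot(*c[:2])),np.arctan2(c[0],-c[1]))
for p in [(232,247),(512,293),(551,118),(262,62),(262,43),(551,100)]: print(p,P[p[1]-3:p[1]+4,p[0]-3:p[0]+4].reshape(-1,3)[[0,6,24,42,48]])
# predicted
yaw=-.0447;ys=np.array([-np.sin(yaw),np.cos(yaw)])
k=np.array([533.5,75.,97.]);print(proj(d,k), [proj(d,k+np.r_[t*np.array([np.cos(yaw),np.sin(yaw)]),0]) for t in(-9,9)])
im=cv2.resize(d['img'][255:335,310:430],None,fx=6,fy=6)[:,:,::-1];cv2.imwrite('pics/d.png',im)
E
```

```text
598 [526.028  65.519  89.758] [543.755  89.428 107.205] [534.445  77.032 102.963]
((534.94921875, 77.42414093017578), (24.11142349243164, 17.4738826751709), 89.00331115722656)
[ -0.006  -0.115 114.119] 0.11488298549865704 -0.05354301990127471
(232, 247) [[404.623  81.904  10.426]
 [428.465 110.513  99.063]
 [426.113 107.486  97.997]
 [405.133  75.789  10.901]
 [411.12   76.511  10.692]]
(512, 293) [[647.077 100.261  98.801]
 [703.85   70.113  10.396]
 [701.337  66.527  10.687]
 [699.767  62.328   9.336]
 [706.435  63.01    9.099]]
(551, 118) [[692.088 246.457  10.326]
 [698.32  247.469   9.733]
 [696.291 244.366   9.307]
 [653.219 233.057  82.388]
 [699.901 242.129   9.391]]
(262, 62) [[429.655 248.476  70.762]
 [434.64  248.539  73.68 ]
 [434.337 244.645  83.703]
 [432.577 242.172  84.836]
 [436.621 242.915  83.19 ]]
(262, 43) [[417.127 274.158   9.723]
 [422.128 275.181   7.7  ]
 [430.951 259.892  71.795]
 [417.527 269.198   9.15 ]
 [433.445 257.983  72.089]]
(551, 100) [[688.746 262.592   9.14 ]
 [694.975 263.662   8.475]
 [691.47  260.165  10.698]
 [655.267 247.468  72.699]
 [695.455 258.104   9.998]]
[[363.805 302.063]] [array([[352.741, 300.282]]), array([[374.825, 303.829]])]
```

View pics/d.png

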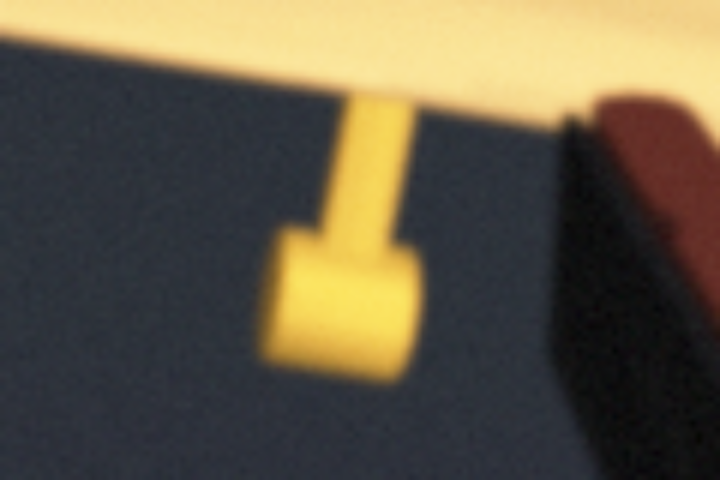

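jog_arm(
  steps=[
    {"turn": [0.002, -0.001, -0.055], "dp": [0.51, -0.703, -0.45], "claw": 0.6},
    {"turn": [0.002, -0.001, -0.055], "dp": [0.51, -0.703, -0.45], "claw": 0.6},
    {"turn": [0.002, -0.001, -0.055], "dp": [0.51, -0.703, -0.45], "claw": 0.6},
    {"turn": [0.002, -0.001, -0.055], "dp": [0.51, -0.703, -0.45], "claw": 0.6},
    {"turn": [0.002, -0.001, -0.055], "dp": [0.51, -0.703, -0.7], "claw": 0.6},
    {"turn": [0.002, -0.001, -0.055], "dp": [0.51, -0.703, -0.95], "claw": 0.6},
    {"turn": [0.002, -0.001, -0.055], "dp": [0.51, -0.703, -0.95], "claw": 0.6},
  ],
)

```text
t: 2.28
ee_pos: [531.4, 76.5, 107.8]
orientation: [-1.57, 0.037, -0.026]
ft_force: [-0.6, 0.2, -0.1]
width: 52.6
```

```bash
python3 - <<'E'
from plan import *
o=ctrl.get_obs();print(o['t'],o['ee_pos'],o['ft_force'],o['width'],delta([534.7,74.5,84],-.0447))
d=cap('wrist','w2')
E
```

```text
2.2833 [531.385  76.507 107.849] [-0.562  0.236 -0.073] 52.62904141532484 (array([-0.   , -0.002, -0.002]), array([ 0.041, -0.025, -0.298]))
```

View pics/w2.png

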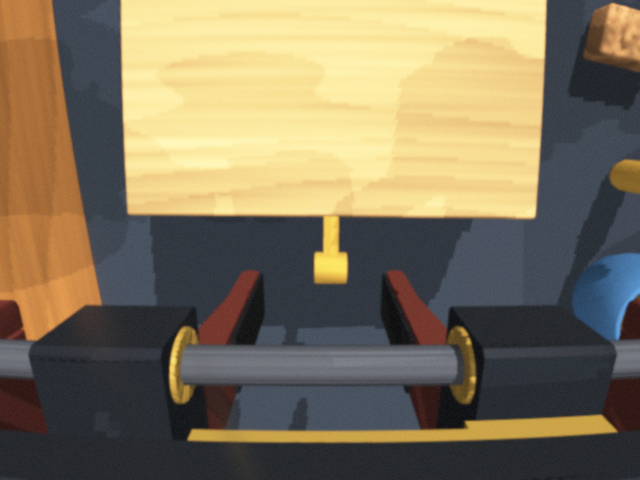

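The pull is at (331,268), a bit right of mid-jaw (324); going down with a small x correction.

jog_arm(
  steps=[
    {"turn": [0, -0.002, -0.002], "dp": [0.041, -0.025, -0.15], "claw": 0.6},
    {"turn": [0, -0.002, -0.002], "dp": [0.041, -0.025, -0.3], "claw": 0.6},
    {"turn": [0, -0.002, -0.002], "dp": [0.041, -0.025, -0.3], "claw": 0.6},
    {"turn": [0, -0.002, -0.002], "dp": [0.041, -0.025, -0.3], "claw": 0.6},
  ],
)

```text
t: 2.67
ee_pos: [535.1, 75.1, 85.5]
orientation: [-1.57, 0.036, -0.035]
ft_force: [0.8, -0.6, 0.6]
width: 53.0
```

```bash
python3 - <<'E'
from plan import *
o=ctrl.get_obs();print(o['t'],o['ee_pos'],o['ft_force'],o['width'],delta([534.7,74.5,84],-.0447))
d=cap('wrist','w3')
E
```

```text
2.6667 [535.12   75.078  85.511] [ 0.819 -0.619  0.558] 53.02037191377011 (array([-0., -0.,  0.]), array([-0.005, -0.007, -0.019]))
```

View pics/w3.png

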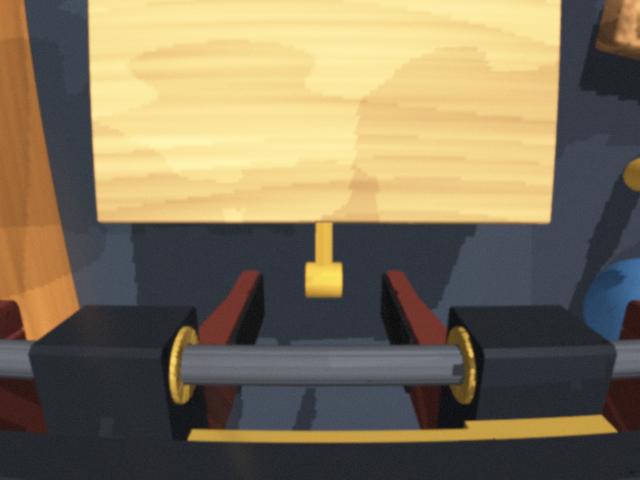

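Pull centred between the fingertips at (323,280). Closing.

jog_arm(
  steps=[
    {"turn": [0, 0, 0], "dp": [0, -0.006, -0.019], "claw": 0.0},
    {"turn": [0, 0, 0], "dp": [0, -0.006, -0.019], "claw": 0.0},
    {"turn": [0, 0, 0], "dp": [0, -0.006, -0.019], "claw": 0.0},
    {"turn": [0, 0, 0], "dp": [0, -0.006, -0.019], "claw": 0.0},
    {"turn": [0, 0, 0], "dp": [0, -0.006, -0.019], "claw": 0.0},
    {"turn": [0, 0, 0], "dp": [0, -0.006, -0.019], "claw": 0.0},
    {"turn": [0, 0, 0], "dp": [0, -0.006, -0.019], "claw": 0.0},
    {"turn": [0, 0, 0], "dp": [0, -0.006, -0.019], "claw": 0.0},
  ],
)

```text
t: 3.38
ee_pos: [535.6, 74.4, 84.4]
orientation: [-1.569, 0.035, -0.037]
ft_force: [-0.7, 0.6, -0.3]
width: 2.7
```

```bash
cat > arc.py <<'E'
from plan import *
import sys
# remaining arc from current pose: grip offset in knob circle stays constant (tool orientation constant)
def arc(a0,da,n):
    yaw=-.0447;ys=np.array([-np.sin(yaw),np.cos(yaw)])
    f=lambda a: np.r_[ys*(-170*np.cos(a)),170*np.sin(a)]
    for i in range(1,n+1): print(np.round(a0+da*i,3),np.round((f(a0+da*i)-f(a0))/80,3).tolist())
if __name__=='__main__':
    o=ctrl.get_obs();print(o['t'],o['ee_pos'],o['ft_force'],o['width'])
    a=.115
    for k in range(5): print('--');arc(a,.08,6); a+=.48
E
python3 arc.py; python3 -c "
from h import *
cap('wrist','w4')"
```

```text
3.3833 [535.638  74.422  84.364] [-0.719  0.629 -0.272] 2.680751863924016
--
0.195 [0.001, 0.026, 0.168]
0.275 [0.003, 0.066, 0.333]
0.355 [0.005, 0.118, 0.495]
0.435 [0.008, 0.184, 0.652]
0.515 [0.012, 0.261, 0.803]
0.595 [0.016, 0.351, 0.947]
--
0.675 [0.005, 0.101, 0.137]
0.755 [0.009, 0.212, 0.265]
0.835 [0.015, 0.333, 0.384]
0.915 [0.021, 0.464, 0.493]
0.995 [0.027, 0.602, 0.591]
1.075 [0.033, 0.748, 0.678]
--
1.155 [0.007, 0.152, 0.075]
1.235 [0.014, 0.31, 0.137]
1.315 [0.021, 0.473, 0.187]
1.395 [0.029, 0.639, 0.223]
1.475 [0.036, 0.807, 0.246]
1.555 [0.044, 0.976, 0.256]
--
1.635 [0.008, 0.17, -0.004]
1.715 [0.015, 0.339, -0.022]
1.795 [0.023, 0.506, -0.053]
1.875 [0.03, 0.669, -0.097]
1.955 [0.037, 0.829, -0.155]
2.035 [0.044, 0.984, -0.225]
--
2.115 [0.007, 0.149, -0.082]
2.195 [0.013, 0.29, -0.176]
2.275 [0.019, 0.424, -0.281]
2.355 [0.025, 0.549, -0.396]
2.435 [0.03, 0.664, -0.52]
2.515 [0.034, 0.769, -0.654]
```

View pics/w4.png

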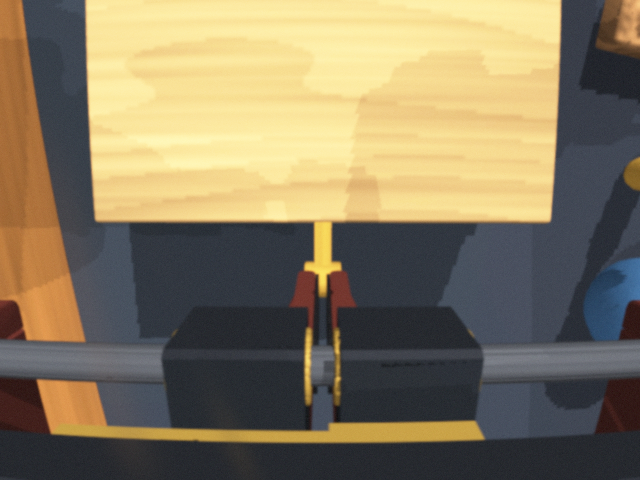

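Missed: the fingers closed to 2.7 mm with the pull's flanks visible behind them at (323,270). Checking where the TCP projects.

```bash
python3 - <<'E'
from plan import *
for fn in ('w2','w3','w4'):
    d=load(fn);o=d['obs']; t=np.array(o['ee_pos']); P=cloud(d)
    print(fn,t,'tcp px',proj(d,t),'grasp px',proj(d,t+[0,0,19]),'knob est px',proj(d,[534.7,74.5,97.5]))
    for c in range(305,345,4): print(c,[ (np.round(P[r,c]).tolist()) for r in (262,268,274,280,286,292)])
E
```

```text
w2 [531.385  76.507 107.849] tcp px [[323.12  267.729]] grasp px [[322.915 280.505]] knob est px [[329.263 264.866]]
305 [[515.0, 48.0, 11.0], [515.0, 43.0, 9.0], [515.0, 38.0, 11.0], [514.0, 32.0, 8.0], [514.0, 28.0, 11.0], [514.0, 22.0, 10.0]]
309 [[519.0, 48.0, 11.0], [518.0, 43.0, 10.0], [518.0, 37.0, 9.0], [518.0, 33.0, 11.0], [518.0, 28.0, 11.0], [517.0, 22.0, 10.0]]
313 [[522.0, 48.0, 9.0], [521.0, 43.0, 10.0], [521.0, 38.0, 10.0], [521.0, 32.0, 9.0], [521.0, 27.0, 9.0], [521.0, 22.0, 10.0]]
317 [[528.0, 79.0, 104.0], [528.0, 76.0, 105.0], [528.0, 73.0, 106.0], [528.0, 69.0, 105.0], [524.0, 28.0, 11.0], [524.0, 22.0, 10.0]]
321 [[530.0, 79.0, 105.0], [530.0, 76.0, 105.0], [530.0, 72.0, 106.0], [530.0, 68.0, 104.0], [527.0, 27.0, 9.0], [527.0, 22.0, 11.0]]
325 [[532.0, 78.0, 104.0], [532.0, 75.0, 105.0], [532.0, 72.0, 106.0], [532.0, 69.0, 106.0], [530.0, 27.0, 10.0], [530.0, 22.0, 10.0]]
329 [[535.0, 78.0, 104.0], [535.0, 75.0, 105.0], [534.0, 72.0, 106.0], [534.0, 68.0, 105.0], [534.0, 27.0, 10.0], [534.0, 22.0, 10.0]]
333 [[537.0, 78.0, 104.0], [537.0, 76.0, 107.0], [537.0, 
[... 2600 characters left out ...]
4.0, 69.0, 106.0]]
325 [[537.0, 83.0, 100.0], [537.0, 80.0, 101.0], [537.0, 78.0, 105.0], [537.0, 76.0, 106.0], [536.0, 73.0, 108.0], [536.0, 69.0, 106.0]]
329 [[539.0, 83.0, 100.0], [539.0, 80.0, 101.0], [539.0, 78.0, 103.0], [538.0, 84.0, 127.0], [538.0, 84.0, 134.0], [538.0, 83.0, 140.0]]
333 [[541.0, 81.0, 97.0], [541.0, 80.0, 102.0], [540.0, 85.0, 124.0], [540.0, 85.0, 130.0], [540.0, 85.0, 137.0], [540.0, 84.0, 142.0]]
337 [[543.0, 81.0, 97.0], [543.0, 80.0, 103.0], [542.0, 84.0, 122.0], [542.0, 85.0, 132.0], [541.0, 85.0, 137.0], [541.0, 85.0, 144.0]]
341 [[548.0, 53.0, 10.0], [545.0, 80.0, 102.0], [544.0, 85.0, 123.0], [543.0, 85.0, 130.0], [543.0, 85.0, 137.0], [543.0, 85.0, 143.0]]
```

The wrist depth puts the visible fingertips near z≈120, yet the TCP reads 84. Checking with the side and top cameras.

```bash
python3 - <<'E'
from plan import *
d=cap('side','s4');t=np.array(d['obs']['ee_pos']);print(t,proj(d,t),proj(d,t+[0,0,34]))
e=cap('top','t4')
im=cv2.resize(d['img'][110:250,260:400],None,fx=4,fy=4)[:,:,::-1];cv2.imwrite('pics/e.png',im)
P=cloud(d)
for r in range(160,215,4): print(r,[np.round(P[r,c]).tolist() for c in (318,322,326,330,334,338,342)])
E
```

```text
[535.638  74.448  84.365] [[332.892 211.97 ]] [[332.875 199.628]]
160 [[505.0, 99.0, 214.0], [508.0, 60.0, 230.0], [517.0, 58.0, 230.0], [526.0, 59.0, 229.0], [536.0, 58.0, 229.0], [545.0, 57.0, 228.0], [554.0, 58.0, 227.0]]
164 [[570.0, 546.0, 4.0], [507.0, 52.0, 224.0], [515.0, 48.0, 225.0], [525.0, 50.0, 223.0], [535.0, 55.0, 220.0], [541.0, 40.0, 226.0], [552.0, 45.0, 223.0]]
168 [[496.0, 45.0, 218.0], [506.0, 46.0, 217.0], [514.0, 42.0, 217.0], [523.0, 41.0, 217.0], [534.0, 47.0, 214.0], [542.0, 45.0, 214.0], [551.0, 41.0, 215.0]]
172 [[561.0, 485.0, 4.0], [507.0, 54.0, 203.0], [515.0, 45.0, 206.0], [524.0, 43.0, 206.0], [536.0, 63.0, 197.0], [543.0, 46.0, 203.0], [631.0, 447.0, 15.0]]
176 [[555.0, 445.0, 9.0], [566.0, 435.0, 13.0], [518.0, 69.0, 185.0], [528.0, 67.0, 185.0], [537.0, 68.0, 184.0], [546.0, 62.0, 186.0], [628.0, 433.0, 8.0]]
180 [[nan, nan, nan], [561.0, 408.0, 12.0], [573.0, 401.0, 14.0], [527.0, 66.0, 175.0], [536.0, 62.0, 176.0], [546.0, 64.0, 175.0], [620.0, 394.0, 14.0]]
184 [[523.0, 231.0, 86.0], [534.0, 232.0, 85.0], [543.0, 223.0, 89.0], [527.0, 66.0, 165.
[... 484 characters left out ...]
37.0, 66.0, 132.0], [559.0, 130.0, 98.0], [569.0, 129.0, 98.0]]
200 [[505.0, 114.0, 100.0], [516.0, 117.0, 97.0], [525.0, 112.0, 99.0], [528.0, 68.0, 121.0], [537.0, 65.0, 122.0], [554.0, 105.0, 100.0], [563.0, 101.0, 101.0]]
204 [[523.0, 237.0, 23.0], [533.0, 233.0, 24.0], [544.0, 229.0, 25.0], [529.0, 76.0, 106.0], [537.0, 68.0, 109.0], [577.0, 229.0, 22.0], [577.0, 168.0, 54.0]]
208 [[519.0, 215.0, 22.0], [530.0, 212.0, 23.0], [540.0, 205.0, 26.0], [528.0, 69.0, 99.0], [537.0, 67.0, 99.0], [572.0, 202.0, 24.0], [575.0, 160.0, 46.0]]
212 [[511.0, 159.0, 41.0], [521.0, 157.0, 41.0], [532.0, 159.0, 39.0], [543.0, 157.0, 39.0], [553.0, 158.0, 37.0], [563.0, 151.0, 40.0], [573.0, 148.0, 41.0]]
```

View pics/e.png

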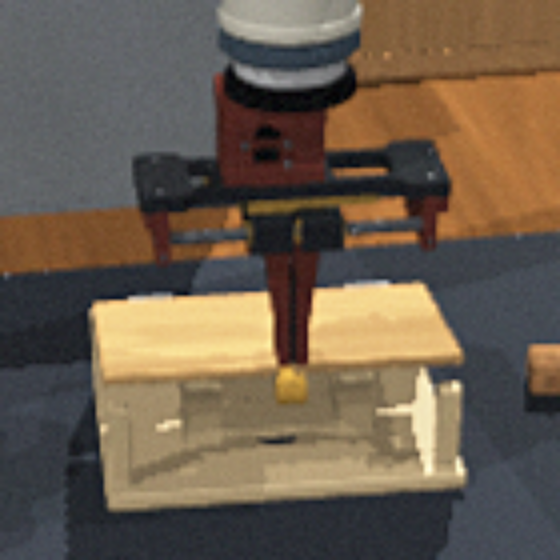

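Both cameras agree that the real fingertips are at z≈119, about 35 mm above the reported TCP and just clear of the pull. I'll use this measured offset from here on: open, then go 36 mm lower.

jog_arm(
  steps=[
    {"turn": [0, 0, 0], "dp": [-0.01, 0, 0], "claw": 0.6},
    {"turn": [0, 0, 0], "dp": [-0.01, 0, 0], "claw": 0.6},
    {"turn": [0, 0, 0], "dp": [-0.01, 0, 0], "claw": 0.6},
    {"turn": [0, 0, 0], "dp": [-0.01, 0, 0], "claw": 0.6},
    {"turn": [0, 0, 0], "dp": [-0.01, 0, 0], "claw": 0.6},
    {"turn": [0, 0, 0], "dp": [-0.01, 0, -0.22], "claw": 0.6},
    {"turn": [0, 0, 0], "dp": [-0.01, 0, -0.45], "claw": 0.6},
    {"turn": [0, 0, 0], "dp": [-0.01, 0, -0.45], "claw": 0.6},
    {"turn": [0, 0, 0], "dp": [-0.01, 0, -0.45], "claw": 0.6},
  ],
)

```text
t: 4.28
ee_pos: [534.0, 74.4, 47.8]
orientation: [-1.57, 0.037, -0.035]
ft_force: [0.5, -1.1, 0.8]
width: 52.4
```

```bash
python3 - <<'E'
from plan import *
d=cap('wrist','w5');o=d['obs'];print(o['t'],o['ee_pos'],o['ft_force'],o['width'])
d=cap('side','s5')
im=cv2.resize(d['img'][110:250,260:400],None,fx=4,fy=4)[:,:,::-1];cv2.imwrite('pics/f.png',im)
E
```

```text
4.2833 [533.992  74.376  47.778] [ 0.451 -1.087  0.774] 52.447217820449374
```

View pics/w5.png

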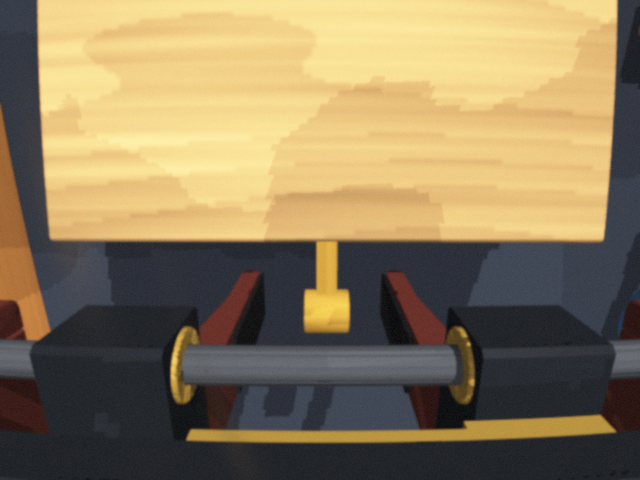

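View pics/f.png

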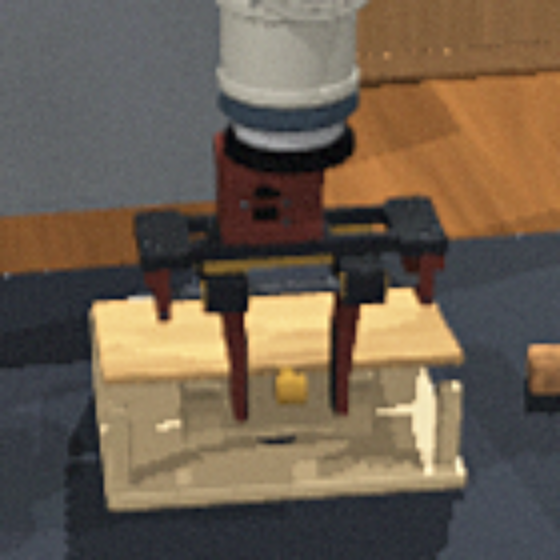

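Fingers now straddle the pull (wrist (327,310); side view shows the tips just below the brass). Closing.

jog_arm(
  steps=[
    {"turn": [0, 0, 0], "dp": [0.006, 0, 0], "claw": 0.0},
    {"turn": [0, 0, 0], "dp": [0.006, 0, 0], "claw": 0.0},
    {"turn": [0, 0, 0], "dp": [0.006, 0, 0], "claw": 0.0},
    {"turn": [0, 0, 0], "dp": [0.006, 0, 0], "claw": 0.0},
    {"turn": [0, 0, 0], "dp": [0.006, 0, 0], "claw": 0.0},
    {"turn": [0, 0, 0], "dp": [0.006, 0, 0], "claw": 0.0},
  ],
)

```text
t: 4.88
ee_pos: [535.9, 74.5, 49.2]
orientation: [-1.569, 0.034, -0.037]
ft_force: [-0.2, -0.4, 1.0]
width: 17.7
```

Gripped at 17.7 mm. Raising the lid along the arc.

jog_arm(
  steps=[
    {"turn": [0, 0, 0], "dp": [0.001, 0.026, 0.168], "claw": 0},
    {"turn": [0, 0, 0], "dp": [0.003, 0.066, 0.333], "claw": 0},
    {"turn": [0, 0, 0], "dp": [0.005, 0.118, 0.495], "claw": 0},
    {"turn": [0, 0, 0], "dp": [0.008, 0.184, 0.652], "claw": 0},
    {"turn": [0, 0, 0], "dp": [0.012, 0.261, 0.803], "claw": 0},
    {"turn": [0, 0, 0], "dp": [0.016, 0.351, 0.947], "claw": 0},
    {"turn": [0, 0, 0], "dp": [0.016, 0.351, 0.947], "claw": 0},
    {"turn": [0, 0, 0], "dp": [0.016, 0.351, 0.947], "claw": 0},
  ],
)

```text
t: 5.55
ee_pos: [537.2, 102.9, 125.1]
orientation: [-1.569, 0.033, -0.037]
ft_force: [-0.8, 0.8, 2.0]
width: 17.5
```

```bash
python3 - <<'E'
from plan import *
d=cap('side','s6');o=d['obs'];print(o['t'],o['ee_pos'],o['ft_force'],o['width'])
cap('wrist','w6')
im=cv2.resize(d['img'][70:250,260:400],None,fx=3,fy=3)[:,:,::-1];cv2.imwrite('pics/g.png',im)
E
```

```text
5.55 [537.218 102.855 125.126] [-0.798  0.847  1.964] 17.525755203743685
```

View pics/g.png

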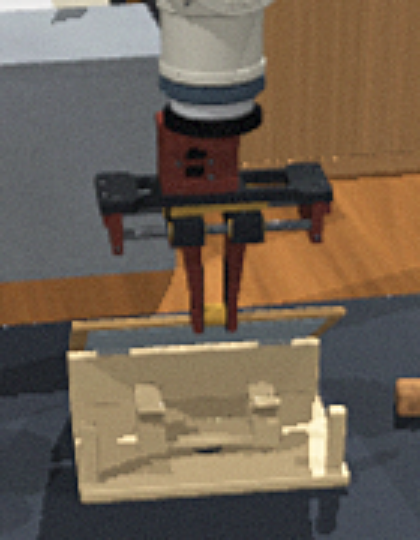

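View pics/w6.png

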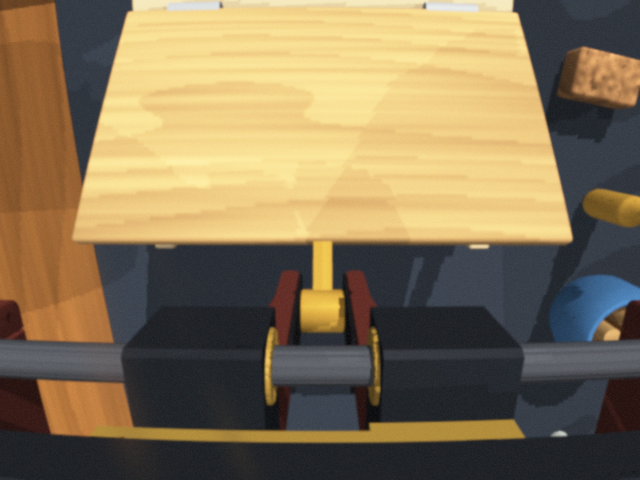

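jog_arm(
  steps=[
    {"turn": [0, 0, 0], "dp": [0.005, 0.101, 0.137], "claw": 0},
    {"turn": [0, 0, 0], "dp": [0.009, 0.212, 0.265], "claw": 0},
    {"turn": [0, 0, 0], "dp": [0.015, 0.333, 0.384], "claw": 0},
    {"turn": [0, 0, 0], "dp": [0.021, 0.464, 0.493], "claw": 0},
    {"turn": [0, 0, 0], "dp": [0.027, 0.602, 0.591], "claw": 0},
    {"turn": [0, 0, 0], "dp": [0.033, 0.748, 0.678], "claw": 0},
    {"turn": [0, 0, 0], "dp": [0.033, 0.748, 0.678], "claw": 0},
    {"turn": [0, 0, 0], "dp": [0.033, 0.748, 0.678], "claw": 0},
  ],
)

```text
t: 6.32
ee_pos: [540.2, 163.8, 179.9]
orientation: [-1.568, 0.032, -0.037]
ft_force: [0.2, 0.4, 3.0]
width: 17.8
```

jog_arm(
  steps=[
    {"turn": [0, 0, 0], "dp": [0.007, 0.152, 0.075], "claw": 0},
    {"turn": [0, 0, 0], "dp": [0.014, 0.31, 0.137], "claw": 0},
    {"turn": [0, 0, 0], "dp": [0.021, 0.473, 0.187], "claw": 0},
    {"turn": [0, 0, 0], "dp": [0.029, 0.639, 0.223], "claw": 0},
    {"turn": [0, 0, 0], "dp": [0.036, 0.807, 0.246], "claw": 0},
    {"turn": [0, 0, 0], "dp": [0.044, 0.976, 0.256], "claw": 0},
    {"turn": [0, 0, 0], "dp": [0.044, 0.976, 0.256], "claw": 0},
    {"turn": [0, 0, 0], "dp": [0.044, 0.976, 0.256], "claw": 0},
  ],
)

```text
t: 6.98
ee_pos: [544.0, 243.6, 200.9]
orientation: [-1.566, 0.03, -0.037]
ft_force: [2.6, 0.6, 3.6]
width: 17.7
```

```bash
python3 - <<'E'
from plan import *
d=cap('side','s7');o=d['obs'];print(o['t'],o['ee_pos'],o['ft_force'],o['width'])
w=cap('wrist','w7')
im=cv2.resize(d['img'][30:250,260:400],None,fx=2.7,fy=2.7)[:,:,::-1];
cv2.imwrite('pics/i.png',np.hstack([im,cv2.resize(w['img'][:,:,::-1],(420,im.shape[0]))]))
E
```

```text
6.9833 [544.024 243.565 200.9  ] [2.573 0.627 3.56 ] 17.727919902411248
```

View pics/i.png

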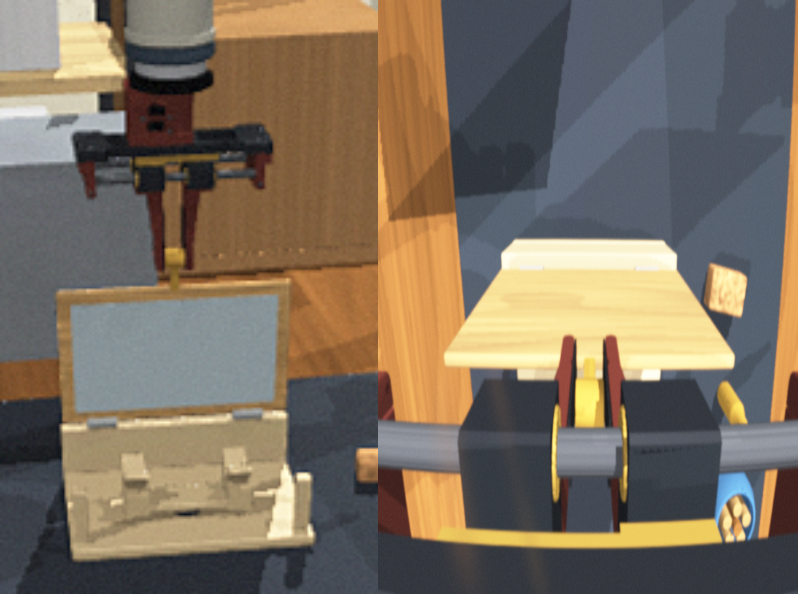

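```bash
python3 - <<'E'
from plan import *
from scipy.optimize import least_squares
P=np.array([[535.9,74.5,49.2],[537.2,102.9,125.1],[540.2,163.8,179.9],[544,243.6,200.9]])
yaw=-.0447;ys=np.array([-np.sin(yaw),np.cos(yaw)])
s=P[:,:2]@ys;z=P[:,2]
r=least_squares(lambda p:np.hypot(s-p[0],z-p[1])-170,[243,30]);print(r.x,r.fun)
c=r.x;print('ang',np.arctan2(z-c[1],-(s-c[0])), 'hinge y at x=542', (c[0]-542*ys[0])/ys[1], 'zoff',c[1]-78)
r=least_squares(lambda p:np.hypot(s-p[0],z-p[1])-p[2],[243,30,170]);print(r.x,r.fun)
# lid back plane in w7 (world)
d=load('w7');Q=cloud(d)
S=Q[218:292,200:430].reshape(-1,3);S=S[np.isfinite(S[:,0])&(S[:,2]>100)&(S[:,2]<235)]
m=np.ones(len(S),bool)
for _ in range(8):
    cc=S[m].mean(0);n=np.linalg.svd(S[m]-cc,full_matrices=False)[2][2];m=abs((S-cc)@n)<5
print(len(S),m.sum(),n*np.sign(n[1]),cc, 'lid angle',np.degrees(np.arctan2(-n[2]*np.sign(n[1]),abs(n[1])))+90)
d=load('s7');Q=cloud(d);hh=Q[140:180,292:358].reshape(-1,3);S=hh[np.isfinite(hh[:,0])&(hh[:,2]>90)&(hh[:,2]<235)]
m=np.ones(len(S),bool)
for _ in range(8):
    cc=S[m].mean(0);n=np.linalg.svd(S[m]-cc,full_matrices=False)[2][2];m=abs((S-cc)@n)<5
n*=np.sign(n[1]);print(len(S),m.sum(),n,cc,'lid angle',90-np.degrees(np.arctan2(n[2],n[1])), 'yaw',np.arctan2(-n[0],n[1]))
E
```

```text
[267.734  30.411] [ 0.4   -0.213 -0.47   0.489]
ang [0.11  0.592 1.08  1.57 ] hinge y at x=542 243.75793768083312 zoff -47.58904311889355
[270.108  27.758 173.115] [-0.046  0.125 -0.124  0.044]
14680 14680 [0.048 0.997 0.054] [538.473 241.829 169.292] lid angle 86.91438117897428
2616 2433 [0.048 0.997 0.053] [542.099 237.579 153.046] lid angle 86.9733062868164 yaw -0.04833219077375113
```

```bash
cat > lang.py <<'E'
from h import *
def plane(fn,box,zr):
    Q=cloud(load(fn));x0,x1,y0,y1=box
    S=Q[y0:y1,x0:x1].reshape(-1,3);S=S[np.isfinite(S[:,0])&(S[:,2]>zr[0])&(S[:,2]<zr[1])]
    m=np.ones(len(S),bool)
    for _ in range(8):
        cc=S[m].mean(0);n=np.linalg.svd(S[m]-cc,full_matrices=False)[2][2];m=abs((S-cc)@n)<4
    n*=np.sign(n[1]);print(fn,len(S),m.sum(),n,cc,'std',((S-cc)@n)[m].std(),'angle',90-np.degrees(np.arctan2(n[2],n[1])),'yaw',np.arctan2(-n[0],n[1]));return n,cc
E
python3 - <<'E'
from lang import *
plane('w6',(130,520,30,235),(85,170))
for fn,b in (('w7',(455,490,285,345)),('s7',(316,332,118,140))):
    d=load(fn);P=cloud(d);x0,x1,y0,y1=b
    h=cv2.cvtColor(d['img'],cv2.COLOR_RGB2HSV)[y0:y1,x0:x1].reshape(-1,3).astype(int);s=P[y0:y1,x0:x1].reshape(-1,3)
    m=(h[:,1]>140)&(h[:,0]>15)&(h[:,0]<30)&(s[:,2]>200);q=s[m];print(fn,len(q),q.min(0),q.max(0),q.mean(0))
d=load('w7');P=cloud(d)
cv2.imwrite('pics/j.png',cv2.resize(d['img'][260:440,220:420],None,fx=3,fy=3)[:,:,::-1])
d=load('s7');cv2.imwrite('pics/k.png',cv2.resize(d['img'][110:200,270:380],None,fx=6,fy=6)[:,:,::-1])
E
```

```text
w6 79659 79659 [0.027 0.55  0.834] [541.176 175.015 127.914] std 0.5522484782623428 angle 33.40858538267565 yaw -0.048751157724140855Traceback (most recent call last):
  File "<stdin>", line 6, in <module>
    return umr_minimum(a, axis, None, out, keepdims, initial, where)
ValueError: zero-size array to reduction operation minimum which has no identity
```

```bash
python3 - <<'E'
from lang import *
d=load('w7');P=cloud(d)
print(proj(d,d['obs']['ee_pos']+np.array([0,0,48])))
j=cv2.resize(d['img'][255:435,235:415],None,fx=2.2,fy=2.2)[:,:,::-1]
for c in (318,323,328): print(c,[np.round(P[r,c]).tolist() for r in range(286,350,6)])
d=load('s7');k=cv2.resize(d['img'][100:190,280:370],None,fx=4.4,fy=4.4)[:,:,::-1]
print(proj(d,d['obs']['ee_pos']+np.array([0,0,48])))
P=cloud(d)
for r in range(118,142,3): print(r,[np.round(P[r,c]).tolist() for c in (320,323,326,329)])
cv2.imwrite('pics/j.png',np.hstack([j,k]))
E
```

```text
[[323.831 305.17 ]]
318 [[541.0, 239.0, 217.0], [541.0, 238.0, 222.0], [541.0, 237.0, 228.0], [541.0, 238.0, 235.0], [541.0, 241.0, 249.0], [541.0, 240.0, 253.0], [541.0, 239.0, 256.0], [541.0, 236.0, 255.0], [541.0, 234.0, 256.0], [541.0, 231.0, 256.0], [543.0, 271.0, 329.0]]
323 [[544.0, 239.0, 217.0], [544.0, 237.0, 221.0], [544.0, 237.0, 228.0], [543.0, 237.0, 235.0], [544.0, 242.0, 251.0], [543.0, 240.0, 253.0], [543.0, 238.0, 254.0], [543.0, 236.0, 256.0], [543.0, 234.0, 257.0], [543.0, 231.0, 256.0], [544.0, 270.0, 329.0]]
328 [[546.0, 239.0, 218.0], [546.0, 238.0, 222.0], [546.0, 237.0, 228.0], [546.0, 237.0, 235.0], [546.0, 241.0, 250.0], [546.0, 240.0, 253.0], [545.0, 238.0, 254.0], [545.0, 236.0, 256.0], [545.0, 234.0, 257.0], [545.0, 231.0, 256.0], [545.0, 270.0, 328.0]]
[[324.455 123.764]]
118 [[531.0, 235.0, 268.0], [683.0, 1144.0, -52.0], [696.0, 1145.0, -53.0], [554.0, 232.0, 267.0]]
121 [[531.0, 236.0, 260.0], [681.0, 1130.0, -60.0], [694.0, 1136.0, -63.0], [555.0, 237.0, 258.0]]
124 [[531.0, 236.0, 252.0], [538.0, 230.0, 254.0], [545.0, 226.0, 254.0], [554.0, 235.0, 251.0]]
127 [[531.0, 237.0, 243.0], [539.0, 235.0, 244.0], [545.0, 227.0, 246.0], [555.0, 237.0, 242.0]]
130 [[661.0, 1092.0, -85.0], [539.0, 236.0, 235.0], [685.0, 1081.0, -82.0], [699.0, 1087.0, -86.0]]
133 [[621.0, 829.0, 2.0], [538.0, 233.0, 228.0], [642.0, 820.0, 4.0], [654.0, 823.0, 2.0]]
136 [[531.0, 237.0, 219.0], [539.0, 236.0, 219.0], [546.0, 234.0, 219.0], [554.0, 232.0, 220.0]]
139 [[531.0, 237.0, 211.0], [538.0, 235.0, 212.0], [546.0, 232.0, 212.0], [nan, nan, nan]]
```

View pics/j.png

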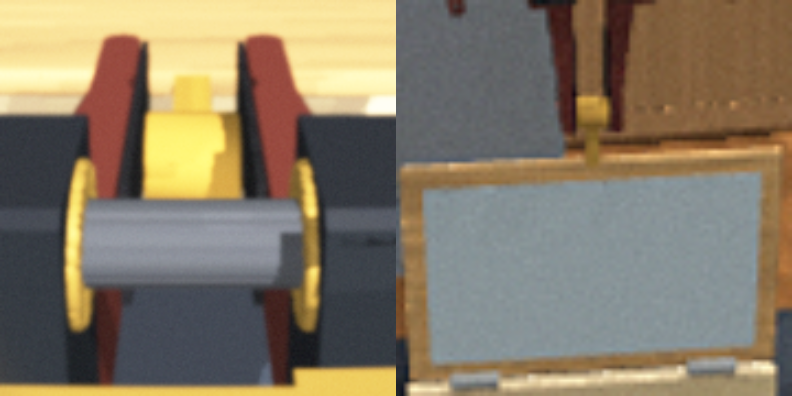

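The lid is at 87°, with the pull about 10 mm behind the pad centre (it crept in the grip: pull y≈233.5, TCP y 243.6). I'll regrip centred.

jog_arm(
  steps=[
    {"turn": [0, 0, 0], "dp": [0, 0, 0], "claw": 0.5},
    {"turn": [0, 0, 0], "dp": [0, 0, 0], "claw": 0.5},
    {"turn": [0, 0, 0], "dp": [0, 0, 0], "claw": 0.5},
    {"turn": [0, 0, 0], "dp": [0, 0, 0], "claw": 0.5},
    {"turn": [0, 0, 0], "dp": [0, -0.125, -0.01], "claw": 0.5},
    {"turn": [0, 0, 0], "dp": [0, -0.125, -0.01], "claw": 0.5},
    {"turn": [0, 0, 0], "dp": [0, -0.125, -0.01], "claw": 0.0},
    {"turn": [0, 0, 0], "dp": [0, -0.125, -0.01], "claw": 0.0},
    {"turn": [0, 0, 0], "dp": [0, -0.125, -0.01], "claw": 0.0},
    {"turn": [0, 0, 0], "dp": [0, -0.125, -0.01], "claw": 0.0},
    {"turn": [0, 0, 0], "dp": [0, -0.125, -0.01], "claw": 0.0},
    {"turn": [0, 0, 0], "dp": [0, -0.125, -0.01], "claw": 0.0},
  ],
)

```text
t: 8.08
ee_pos: [543.6, 232.7, 200.1]
orientation: [-1.567, 0.032, -0.037]
ft_force: [-2.3, -0.6, 1.0]
width: 17.4
```

```bash
python3 - <<'E'
from lang import *
from arc import arc
d=cap('wrist','w8');o=d['obs'];print(o['t'],o['ee_pos'],o['ft_force'],o['width'])
n,c=plane('w8',(200,430,200,275),(100,222))
arc(1.517,.07,7)
cv2.imwrite('pics/l.png',d['img'][:,:,::-1])
E
```

```text
8.0833 [543.566 232.675 200.112] [-2.311 -0.568  1.003] 17.393419361280184
w8 14513 14513 [0.048 0.997 0.06 ] [538.798 241.268 172.927] std 0.499076139522374 angle 86.56379687677645 yaw -0.047825974706016953
1.587 [0.007, 0.149, 0.003]
1.657 [0.013, 0.297, -0.005]
1.727 [0.02, 0.444, -0.023]
1.797 [0.026, 0.59, -0.051]
1.867 [0.033, 0.734, -0.089]
1.937 [0.039, 0.874, -0.138]
2.007 [0.045, 1.011, -0.196]
```

View pics/l.png

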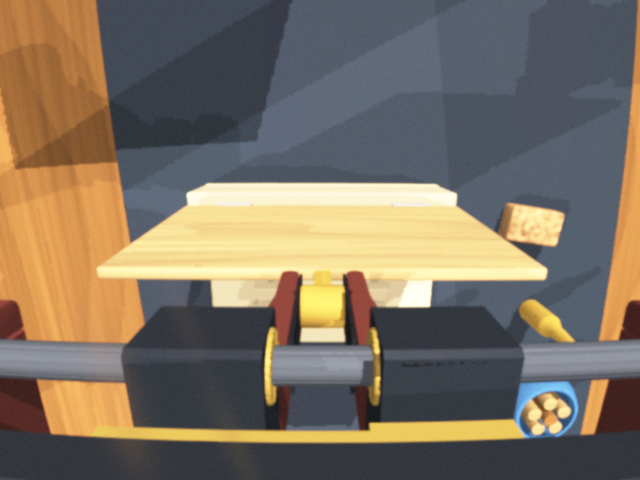

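Re-gripped, with the pull at (322,305) centred and the lid at 86.6°. Continuing to 115°.

jog_arm(
  steps=[
    {"turn": [0, 0, 0], "dp": [0.007, 0.149, 0.003], "claw": 0},
    {"turn": [0, 0, 0], "dp": [0.013, 0.297, -0.005], "claw": 0},
    {"turn": [0, 0, 0], "dp": [0.02, 0.444, -0.023], "claw": 0},
    {"turn": [0, 0, 0], "dp": [0.026, 0.59, -0.051], "claw": 0},
    {"turn": [0, 0, 0], "dp": [0.033, 0.734, -0.089], "claw": 0},
    {"turn": [0, 0, 0], "dp": [0.039, 0.874, -0.138], "claw": 0},
    {"turn": [0, 0, 0], "dp": [0.044, 1.0, -0.193], "claw": 0},
    {"turn": [0, 0, 0], "dp": [0.044, 1.0, -0.193], "claw": 0},
    {"turn": [0, 0, 0], "dp": [0.044, 1.0, -0.193], "claw": 0},
  ],
)

```text
t: 8.88
ee_pos: [547.6, 315.7, 184.8]
orientation: [-1.564, 0.029, -0.038]
ft_force: [-0.5, 5.0, 4.8]
width: 17.9
```

```bash
python3 - <<'E'
from lang import *
d=cap('side','s9');o=d['obs'];print(o['t'],o['ee_pos'],o['ft_force'],o['width'])
w=cap('wrist','w9')
im=cv2.resize(d['img'][30:250,260:400],None,fx=2.7,fy=2.7)[:,:,::-1];
cv2.imwrite('pics/m.png',np.hstack([im,cv2.resize(w['img'][:,:,::-1],(420,im.shape[0]))]))
E
```

```text
8.8833 [547.582 315.695 184.755] [-0.526  5.011  4.754] 17.887852972384874
```

View pics/m.png

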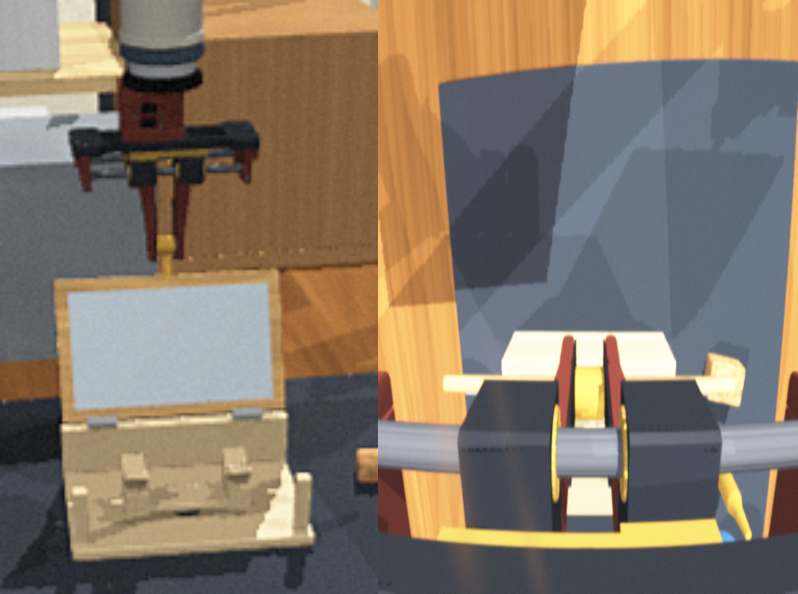

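```bash
python3 - <<'E'
from lang import *
plane('s9',(288,358,138,178),(85,235))
plane('s7',(288,358,138,178),(85,235))
d=load('w9');P=cloud(d)
for c in (318,323,328): print(c,[np.round(P[r,c]).tolist() for r in range(286,350,6)])
d=load('s9');P=cloud(d)
for r in range(112,134,3): print(r,[np.round(P[r,c]).tolist() for c in (318,321,324)])
E
```

```text
s9 2792 2224 [ 0.044  0.914 -0.404] [541.804 270.197 145.002] std 2.0312026292684844 angle 113.85482879282884 yaw -0.04765989080270963
s7 2785 2360 [0.049 0.998 0.05 ] [537.284 237.535 158.864] std 2.0135320358341926 angle 87.10595458087782 yaw -0.04887516683060397
318 [[541.0, 255.0, 58.0], [541.0, 255.0, 71.0], [545.0, 319.0, 233.0], [545.0, 318.0, 238.0], [545.0, 316.0, 240.0], [545.0, 314.0, 241.0], [545.0, 312.0, 242.0], [545.0, 310.0, 243.0], [545.0, 306.0, 241.0], [538.0, 182.0, 21.0], [547.0, 343.0, 314.0]]
323 [[546.0, 255.0, 58.0], [546.0, 255.0, 71.0], [547.0, 319.0, 234.0], [547.0, 318.0, 238.0], [547.0, 316.0, 240.0], [547.0, 315.0, 242.0], [547.0, 312.0, 243.0], [547.0, 310.0, 243.0], [547.0, 307.0, 242.0], [543.0, 181.0, 21.0], [548.0, 342.0, 313.0]]
328 [[550.0, 255.0, 59.0], [550.0, 254.0, 70.0], [549.0, 318.0, 233.0], [549.0, 318.0, 237.0], [549.0, 316.0, 240.0], [549.0, 314.0, 241.0], [549.0, 312.0, 242.0], [549.0, 309.0, 242.0], [549.0, 306.0, 241.0], [548.0, 181.0, 22.0], [549.0, 342.0, 313.0]]
112 [[662.0, 1143.0, -24.0], [673.0, 1137.0, -23.0], [554.0, 310.0, 257.0]]
115 [[663.0, 1156.0, -42.0], [672.0, 1130.0, -33.0], [554.0, 311.0, 249.0]]
118 [[536.0, 303.0, 244.0], [545.0, 310.0, 241.0], [553.0, 307.0, 242.0]]
121 [[537.0, 305.0, 235.0], [544.0, 302.0, 236.0], [553.0, 304.0, 235.0]]
124 [[662.0, 1154.0, -81.0], [546.0, 312.0, 224.0], [554.0, 311.0, 224.0]]
127 [[657.0, 1117.0, -80.0], [545.0, 305.0, 218.0], [682.0, 1112.0, -80.0]]
130 [[652.0, 1089.0, -83.0], [544.0, 301.0, 211.0], [676.0, 1078.0, -81.0]]
133 [[534.0, 292.0, 207.0], [543.0, 294.0, 205.0], [551.0, 295.0, 204.0]]
```

Measured 113.9° by both the mirror plane and the pull position. Nudging about 1.3° more, then releasing.

jog_arm(
  steps=[
    {"turn": [0, 0, 0], "dp": [0.002, 0.03, -0.012], "claw": 0},
    {"turn": [0, 0, 0], "dp": [0.003, 0.06, -0.026], "claw": 0},
    {"turn": [0, 0, 0], "dp": [0.003, 0.06, -0.026], "claw": 0},
    {"turn": [0, 0, 0], "dp": [0.003, 0.06, -0.026], "claw": 0},
    {"turn": [0, 0, 0], "dp": [0.003, 0.06, -0.026], "claw": 0.5},
    {"turn": [0, 0, 0], "dp": [0.003, 0.06, -0.026], "claw": 0.5},
    {"turn": [0, 0, 0], "dp": [0.003, 0.06, -0.026], "claw": 0.5},
    {"turn": [0, 0, 0], "dp": [0.003, 0.06, -0.026], "claw": 0.5},
    {"turn": [0, 0, 0], "dp": [0.003, 0.06, 0.2], "claw": 0.5},
    {"turn": [0, 0, 0], "dp": [0.003, 0.06, 0.6], "claw": 0.5},
    {"turn": [0, 0, 0], "dp": [0.003, 0.06, 0.9], "claw": 0.5},
  ],
)

```text
t: 9.9
ee_pos: [547.7, 319.5, 258.1]
orientation: [-1.564, 0.031, -0.038]
ft_force: [0.1, 0.5, 0.8]
width: 43.7
```

```bash
python3 - <<'E'
from lang import *
d=cap('side','s10');o=d['obs'];print(o['t'],o['ee_pos'],o['ft_force'],o['width'])
t=cap('top','t10');w=cap('wrist','w10')
plane('s10',(288,358,138,178),(85,235))
im=cv2.resize(d['img'][30:250,260:400],None,fx=2.7,fy=2.7)[:,:,::-1];
cv2.imwrite('pics/n.png',np.hstack([im,cv2.resize(w['img'][:,:,::-1],(420,im.shape[0]))]))
cv2.imwrite('pics/o.png',cv2.resize(t['img'][130:290,140:300],None,fx=3.7,fy=3.7)[:,:,::-1])
P=cloud(t)
q=P[150:280,150:280].reshape(-1,3)
E
```

```text
9.9 [547.677 319.495 258.056] [0.138 0.475 0.753] 43.6953869807656
s10 2788 2208 [ 0.044  0.9   -0.434] [542.018 272.092 144.331] std 2.1249807352221888 angle 115.73931315708322 yaw -0.048693267347896065
```

View pics/n.png

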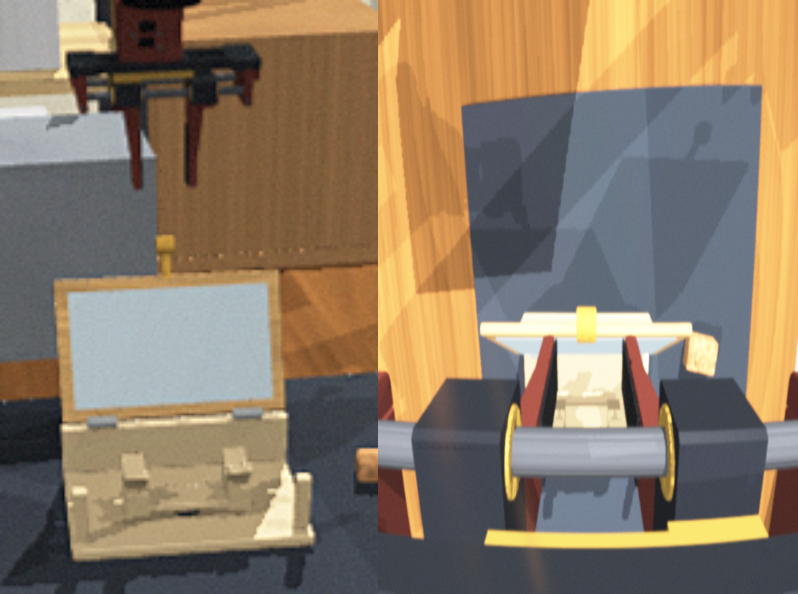

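View pics/o.png

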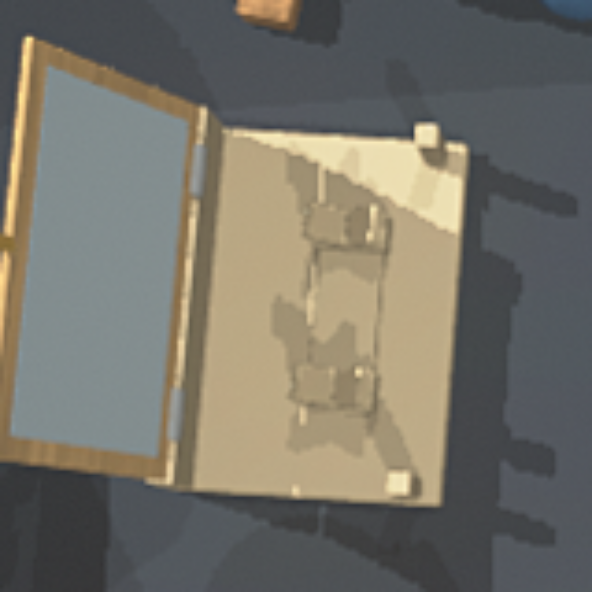

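The lid is released at 115.7° by the plane fit and stays there. The cradle's V-blocks are now visible in the top crop at (345,225) and (340,385). Fitting the groove.

```bash
cat > vfit.py <<'E'
from h import *
from scipy.optimize import least_squares
def vfit(fn,yaw=-.0475,c0=(538,153.8),show=True):
    d=load(fn);P=cloud(d).reshape(-1,3);P=P[np.isfinite(P[:,0])]
    xs=np.array([np.cos(yaw),np.sin(yaw)]);ys=np.array([-np.sin(yaw),np.cos(yaw)])
    L=np.c_[(P[:,:2]-c0)@xs,(P[:,:2]-c0)@ys,P[:,2]]
    for side in (-49,49):
        m=(abs(L[:,0]-side)<9)&(abs(L[:,1])<24)&(L[:,2]>48)&(L[:,2]<85);q=L[m]
        r=least_squares(lambda p:q[:,2]-p[1]-abs(q[:,1]-p[0]),[0,59],loss='soft_l1',f_scale=2)
        b=(abs(L[:,0]-side)<25)&(abs(abs(L[:,1])-12)<8)&(L[:,2]>55)&(L[:,2]<85)
        print(fn,side,len(q),'y0,z0',r.x,'rms',np.sqrt((r.fun**2).mean()),'x ext',np.percentile(L[b,0],[1,99]))
if __name__=='__main__':
    vfit('t10');vfit('s10');vfit('w10')
    t=load('t10');print(proj(t,[538,153.8,59]),proj(t,[538+49,153.8-2.3,59]),proj(t,[538-49,153.8+2.3,59]))
E
python3 vfit.py
```

```text
t10 -49 181 y0,z0 [-1.217 58.488] rms 6.974474074079971 x ext [-59.316 -37.964]
t10 49 178 y0,z0 [-1.094 58.265] rms 7.816363601807932 x ext [38.438 60.451]
s10 -49 115 y0,z0 [-6.428 54.216] rms 7.854741784600184 x ext [-60.588 -38.728]
s10 49 114 y0,z0 [-6.287 53.699] rms 7.571047377703008 x ext [37.096 58.951]
w10 -49 204 y0,z0 [-28.797  11.132] rms 10.76862157575918 x ext [-54.653 -36.871]
w10 49 249 y0,z0 [11.358 51.049] rms 10.888964117456528 x ext [38.434 60.223]
[[230.824 213.103]] [[232.571 191.573]] [[229.068 234.83 ]]
```

jog_arm(
  steps=[
    {"turn": [0, 0, 0], "dp": [-0.04, -0.93, 0], "claw": 0.5},
    {"turn": [0, 0, 0], "dp": [-0.04, -0.93, 0], "claw": 0.5},
    {"turn": [0, 0, 0], "dp": [-0.04, -0.93, 0], "claw": 0.5},
  ],
)

```text
t: 10.3
ee_pos: [544.3, 241.1, 257.5]
orientation: [-1.565, 0.031, -0.04]
ft_force: [0.3, 0.8, -0.5]
width: 44.0
```

jog_arm(
  steps=[
    {"turn": [0, 0, 0], "dp": [-0.04, -0.93, -0.4], "claw": 0.5},
    {"turn": [0, 0, 0], "dp": [-0.04, -0.93, -0.4], "claw": 0.5},
    {"turn": [0, 0, 0], "dp": [-0.04, -0.93, -0.4], "claw": 0.5},
  ],
)

```text
t: 10.55
ee_pos: [537.7, 161.7, 221.2]
orientation: [-1.569, 0.039, -0.037]
ft_force: [-1.2, 0.0, -0.2]
width: 44.0
```

jog_arm(
  steps=[
    {"turn": [0, 0, 0], "dp": [-0.04, -0.93, -0.5], "claw": 0.5},
    {"turn": [0, 0, 0], "dp": [-0.04, -0.93, -0.5], "claw": 0.5},
    {"turn": [0, 0, 0], "dp": [-0.04, -0.93, -0.5], "claw": 0.5},
    {"turn": [0, 0, 0], "dp": [-0.04, -0.93, -0.5], "claw": 0.5},
    {"turn": [0, 0, 0], "dp": [-0.04, -0.93, -0.5], "claw": 0.5},
  ],
)

```text
t: 10.97
ee_pos: [534.5, 87.7, 180.9]
orientation: [-1.568, 0.041, -0.037]
ft_force: [0.0, 0.2, 0.4]
width: 43.9
```

```bash
python3 - <<'E'
from vfit import *
w=cap('wrist','w11');o=w['obs'];print(o['t'],o['ee_pos'],o['qvel'])
vfit('w11')
print(proj(w,[[538,153.8,59],[587,151.5,59],[489,156.1,59],[542.3,243.7,78]]))
cv2.imwrite('pics/p.png',w['img'][:,:,::-1])
E
```

```text
10.9667 [534.493  87.744 180.882] [ 0.025 -0.014 -0.025  0.     0.001 -0.003]
w11 -49 1410 y0,z0 [-1.848 58.451] rms 2.473648519627592 x ext [-58.831 -36.97 ]
w11 49 1400 y0,z0 [-1.84  58.362] rms 2.994074488595916 x ext [38.549 60.431]
[[323.596 139.201]
 [384.943 139.241]
 [262.304 139.531]
 [323.489  10.466]]
```

View pics/p.png

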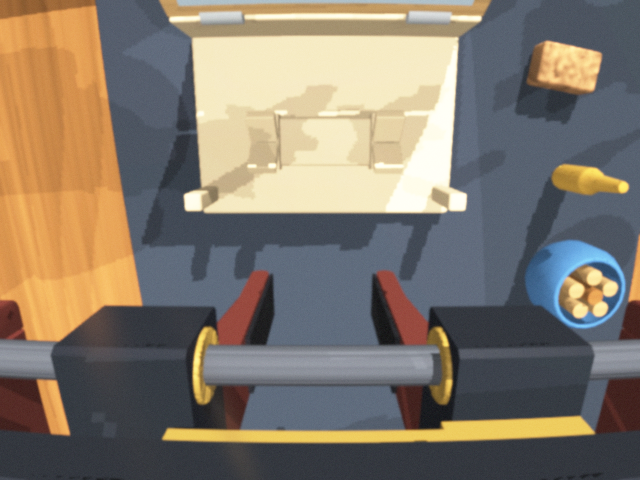

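Wrist view: V-blocks at (262,139) and (387,139), groove fitted 1.8 mm to −y of my estimate → V centre ≈ (538.7, 151.9). Going to the stand.

jog_arm(
  steps=[
    {"turn": [0, 0, -0.108], "dp": [-0.33, -0.92, 0.1], "claw": 0.5},
    {"turn": [0, 0, -0.108], "dp": [-0.33, -0.92, 0.1], "claw": 0.5},
    {"turn": [0, 0, -0.108], "dp": [-0.33, -0.92, 0.1], "claw": 0.5},
    {"turn": [0, 0, -0.108], "dp": [-0.33, -0.92, 0.1], "claw": 0.5},
  ],
)

```text
t: 11.35
ee_pos: [509.5, 15.0, 190.8]
orientation: [-1.546, 0.306, -0.308]
ft_force: [0.3, -0.3, 0.8]
width: 43.9
```

jog_arm(
  steps=[
    {"turn": [0, 0, -0.108], "dp": [-0.33, -0.92, 0], "claw": 0.5},
    {"turn": [0, 0, -0.108], "dp": [-0.33, -0.92, 0], "claw": 0.5},
    {"turn": [0, 0, -0.108], "dp": [-0.33, -0.92, 0], "claw": 0.5},
    {"turn": [0, 0, -0.108], "dp": [-0.33, -0.92, 0], "claw": 0.5},
  ],
)

```text
t: 11.68
ee_pos: [483.9, -58.5, 191.5]
orientation: [-1.49, 0.57, -0.575]
ft_force: [0.3, 0.6, 0.3]
width: 43.6
```

jog_arm(
  steps=[
    {"turn": [0, 0, -0.108], "dp": [-0.33, -0.92, 0], "claw": 0.5},
    {"turn": [0, 0, -0.108], "dp": [-0.33, -0.92, 0], "claw": 0.5},
    {"turn": [0, 0, -0.108], "dp": [-0.33, -0.92, 0], "claw": 0.5},
    {"turn": [0, 0, -0.108], "dp": [-0.33, -0.92, 0], "claw": 0.5},
  ],
)

```text
t: 12.02
ee_pos: [458.6, -131.9, 191.9]
orientation: [-1.401, 0.829, -0.837]
ft_force: [-1.5, -0.2, -0.5]
width: 44.0
```

jog_arm(
  steps=[
    {"turn": [0, 0, -0.108], "dp": [-0.33, -0.92, 0], "claw": 0.55},
    {"turn": [0, 0, -0.108], "dp": [-0.33, -0.92, 0], "claw": 0.55},
    {"turn": [0, 0, -0.108], "dp": [-0.33, -0.92, 0], "claw": 0.55},
    {"turn": [0, 0, -0.108], "dp": [-0.33, -0.92, 0], "claw": 0.55},
    {"turn": [0, 0, -0.108], "dp": [-0.33, -0.92, 0], "claw": 0.55},
    {"turn": [0, 0, -0.108], "dp": [-0.33, -0.92, 0], "claw": 0.55},
  ],
)

```text
t: 12.52
ee_pos: [433.0, -204.1, 192.0]
orientation: [-1.281, 1.079, -1.088]
ft_force: [0.2, 0.4, -1.1]
width: 48.4
```

```bash
python3 - <<'E'
from plan import *
w=cap('wrist','w12');o=w['obs'];print(o['t'],o['ee_pos'],o['qpos'],o['width'])
print(delta([482,-206,120],-1.403))
print(proj(w,[[482,-206.2,72]]))
E
```

```text
12.5167 [ 433.046 -204.061  191.975] [-0.466  0.198  1.946  0.002  0.991  0.935] 48.376348366899244
(array([0.   , 0.002, 0.   ]), array([ 0.613, -0.023, -0.9  ]))
[[334.199 162.784]]
```

View pics/w12.png

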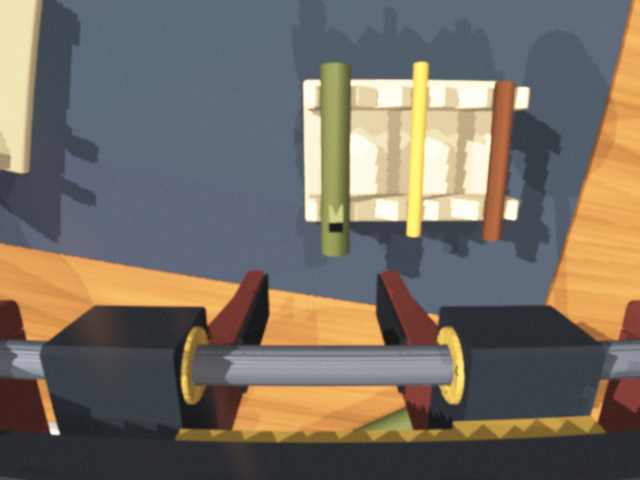

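```bash
cat > tube.py <<'E'
from h import *
from scipy.optimize import least_squares
def tube(fn,box,zr=(66,100),r=12.):
    d=load(fn);P=cloud(d);x0,x1,y0,y1=box
    H=cv2.cvtColor(d['img'],cv2.COLOR_RGB2HSV)[y0:y1,x0:x1].reshape(-1,3).astype(int);s=P[y0:y1,x0:x1].reshape(-1,3)
    m=(H[:,0]>=24)&(H[:,0]<=48)&(H[:,1]>60)&(s[:,2]>zr[0])&(s[:,2]<zr[1]);q=s[m]
    def f(p):
        c=np.array([q[:,0].mean(),p[0],p[1]]);u=np.array([1,p[2],p[3]]);u/=np.linalg.norm(u)
        v=q-c;return np.linalg.norm(v-np.outer(v@u,u),axis=1)-r
    o=least_squares(f,[q[:,1].mean(),q[:,2].mean()-10,.17,0],loss='soft_l1',f_scale=1.5)
    p=o.x;c=np.array([q[:,0].mean(),p[0],p[1]]);u=np.array([1,p[2],p[3]]);u/=np.linalg.norm(u)
    a=(q-c)@u;lo,hi=np.percentile(a,[.3,99.7]);print(fn,len(q),'center',c+u*(lo+hi)/2,'len',hi-lo,'yaw',np.arctan2(u[1],u[0]),'pitch',u[2],'rms',np.sqrt((f(p)**2).mean()))
    return c+u*(lo+hi)/2,u
if __name__=='__main__':
    tube('w12',(310,362,50,262));tube('top0',(375,410,200,280))
E
python3 tube.py
```

```text
w12 5416 center [ 482.194 -207.114   71.601] len 148.19160161370186 yaw 0.17773508615688133 pitch -0.0037285136721647324 rms 0.6530641159404115
top0 694 center [ 481.985 -205.93    72.468] len 147.4613293151623 yaw 0.1730323049234915 pitch -0.0005700481738970853 rms 2.9035408985876643
```

jog_arm(
  steps=[
    {"turn": [0, 0.002, 0.003], "dp": [0.614, -0.038, 0], "claw": 0.55},
    {"turn": [0, 0.002, 0.003], "dp": [0.614, -0.038, 0], "claw": 0.55},
    {"turn": [0, 0.002, 0.003], "dp": [0.614, -0.038, -0.5], "claw": 0.55},
    {"turn": [0, 0.002, 0.003], "dp": [0.614, -0.038, -1], "claw": 0.55},
    {"turn": [0, 0.002, 0.003], "dp": [0.614, -0.038, -1], "claw": 0.55},
    {"turn": [0, 0.002, 0.003], "dp": [0.614, -0.038, -1], "claw": 0.55},
    {"turn": [0, 0.002, 0.003], "dp": [0.614, -0.038, -1], "claw": 0.55},
  ],
)

```text
t: 13.15
ee_pos: [483.1, -207.0, 113.3]
orientation: [-1.289, 1.075, -1.078]
ft_force: [0.5, 0.0, 0.1]
width: 48.2
```

```bash
python3 - <<'E'
from plan import *
w=cap('wrist','w13');o=w['obs'];print(o['t'],o['ee_pos'],o['ft_force'])
print(delta([482.2,-207.1,22],-1.393))
print(proj(w,[[482.2,-207.1,72]]))
E
```

```text
13.15 [ 483.091 -206.992  113.321] [0.514 0.009 0.104]
(array([ 0.001,  0.001, -0.   ]), array([-0.017,  0.004, -1.151]))
[[321.38  247.578]]
```

View pics/w13.png

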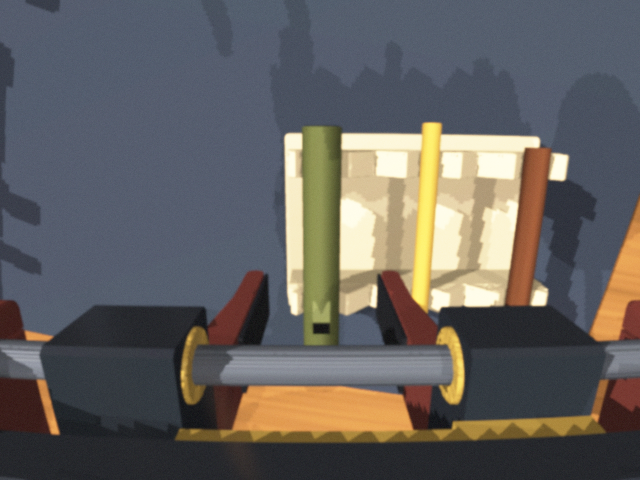

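The tube at (322,235) is aligned between the fingers, and the brass rod at (427,215) is clear of them. Descending.

jog_arm(
  steps=[
    {"turn": [0.001, 0.001, 0], "dp": [-0.015, 0.004, -0.4], "claw": 0.55},
    {"turn": [0.001, 0.001, 0], "dp": [-0.015, 0.004, -0.7], "claw": 0.55},
    {"turn": [0.001, 0.001, 0], "dp": [-0.015, 0.004, -0.9], "claw": 0.55},
    {"turn": [0.001, 0.001, 0], "dp": [-0.015, 0.004, -0.9], "claw": 0.55},
  ],
)

```text
t: 13.53
ee_pos: [482.1, -206.9, 41.7]
orientation: [-1.288, 1.078, -1.075]
ft_force: [-0.8, -0.1, -0.0]
width: 48.2
```

```bash
python3 - <<'E'
from plan import *
w=cap('wrist','w14');o=w['obs'];print(o['t'],o['ee_pos'],o['ft_force'])
print(delta([482.2,-207.1,22],-1.393))
d=cap('side','s14')
im=cv2.resize(d['img'][200:380,270:430],None,fx=3,fy=3)[:,:,::-1]
cv2.imwrite('pics/q.png',im)
E
```

```text
13.5333 [ 482.091 -206.949   41.745] [-0.838 -0.144 -0.026]
(array([-0.,  0., -0.]), array([-0.008,  0.002, -0.262]))
```

View pics/q.png

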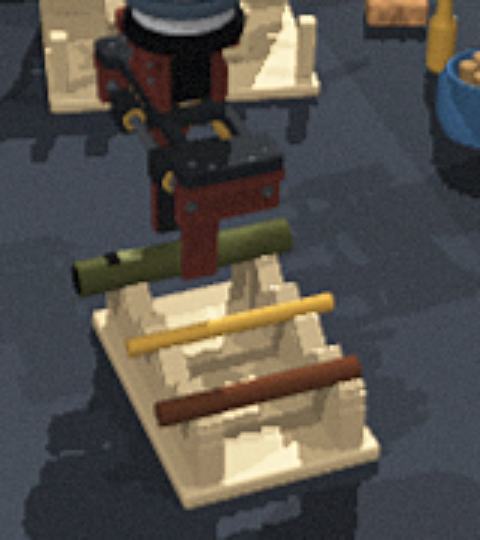

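View pics/w14.png

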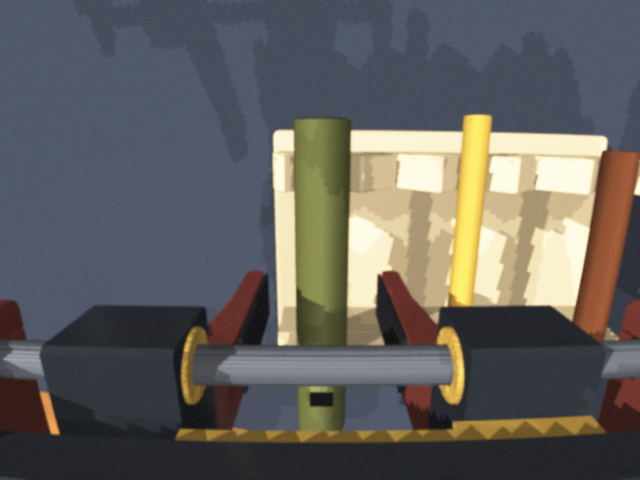

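jog_arm(
  steps=[
    {"turn": [0, 0, 0], "dp": [0, 0.002, -0.13], "claw": 0.55},
    {"turn": [0, 0, 0], "dp": [0, 0.002, -0.25], "claw": 0.55},
    {"turn": [0, 0, 0], "dp": [0, 0.002, -0.25], "claw": 0.55},
    {"turn": [0, 0, 0], "dp": [0, 0.002, -0.25], "claw": 0.55},
    {"turn": [0, 0, 0], "dp": [0, 0.002, -0.25], "claw": 0.0},
    {"turn": [0, 0, 0], "dp": [0, 0.002, -0.25], "claw": 0.0},
    {"turn": [0, 0, 0], "dp": [0, 0.002, -0.25], "claw": 0.0},
    {"turn": [0, 0, 0], "dp": [0, 0.002, -0.25], "claw": 0.0},
    {"turn": [0, 0, 0], "dp": [0, 0.002, -0.25], "claw": 0.0},
    {"turn": [0, 0, 0], "dp": [0, 0.002, -0.25], "claw": 0.0},
  ],
)

```text
t: 14.47
ee_pos: [483.2, -206.5, 23.9]
orientation: [-1.286, 1.077, -1.077]
ft_force: [0.6, 5.5, 2.7]
width: 23.4
```

```bash
python3 - <<'E'
from plan import *
w=cap('wrist','w15');o=w['obs'];print(o['t'],o['ee_pos'],o['ft_force'],o['width'])
d=cap('side','s15')
im=cv2.resize(d['img'][200:380,270:430],None,fx=3,fy=3)[:,:,::-1]
cv2.imwrite('pics/r.png',im)
E
```

```text
14.4667 [ 483.228 -206.467   23.932] [0.587 5.491 2.674] 23.398782143215705
```

View pics/r.png

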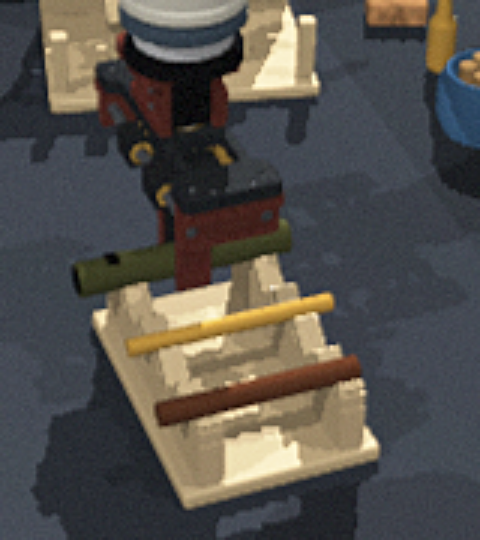

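Gripped at 23.4 mm. Lifting.

jog_arm(
  steps=[
    {"turn": [0, 0, 0], "dp": [0, 0, 0.25], "claw": 0},
    {"turn": [0, 0, 0], "dp": [0, 0, 0.5], "claw": 0},
    {"turn": [0, 0, 0], "dp": [0, 0, 0.75], "claw": 0},
    {"turn": [0, 0, 0], "dp": [0, 0, 1], "claw": 0},
    {"turn": [0, 0, 0], "dp": [0, 0, 1], "claw": 0},
  ],
)

```text
t: 14.98
ee_pos: [485.6, -207.5, 107.4]
orientation: [-1.285, 1.071, -1.082]
ft_force: [0.9, 0.3, -0.1]
width: 23.3
```

jog_arm(
  steps=[
    {"turn": [0, 0, 0], "dp": [0, 0, 0.5], "claw": 0},
    {"turn": [0, 0, 0], "dp": [0, 0, 0.75], "claw": 0},
    {"turn": [0, 0, 0], "dp": [0, 0, 0.75], "claw": 0},
    {"turn": [0, 0, 0], "dp": [0, 0, 0.75], "claw": 0},
    {"turn": [0, 0, 0], "dp": [0, 0, 0.75], "claw": 0},
  ],
)

```text
t: 15.4
ee_pos: [484.6, -207.1, 166.0]
orientation: [-1.285, 1.073, -1.08]
ft_force: [-0.3, 0.0, -0.9]
width: 23.3
```

```bash
python3 - <<'E'
from plan import *
w=cap('wrist','w16');o=w['obs'];print(o['t'],o['ee_pos'],o['ft_force'],o['width'],o['qpos'])
for k in range(3): w=cap('wrist','w16');print(ctrl.get_obs()['ft_force'])
d=cap('side','s16')
im=cv2.resize(d['img'][120:380,230:430],None,fx=2.1,fy=2.1)[:,:,::-1]
cv2.imwrite('pics/s.png',np.hstack([im,cv2.resize(w['img'][:,:,::-1],(380,im.shape[0]))]))
E
```

```text
15.4 [ 484.636 -207.08   166.035] [-0.275  0.046 -0.858] 23.301011851700505 [-0.427  0.306  1.868  0.002  0.963  0.964]
[-0.335  0.051 -0.78 ]
[ 0.299  0.849 -1.282]
[-0.278 -1.035 -1.313]
```

View pics/s.png

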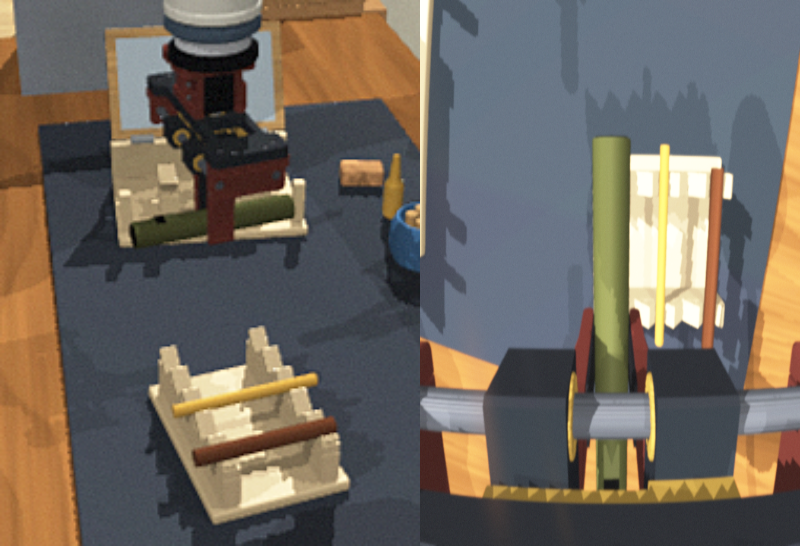

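The tube is lifted level and the other rods are undisturbed. Measuring the tube's pose in the hand.

```bash
python3 - <<'E'
from tube import *
from plan import *
d=load('w16');o=d['obs'];t=np.array(o['ee_pos'])
P=cloud(d)
s=P[115:440,290:345].reshape(-1,3);h=cv2.cvtColor(d['img'],cv2.COLOR_RGB2HSV)[115:440,290:345].reshape(-1,3)
m=np.isfinite(s[:,0])&(s[:,2]>190);print(np.percentile(s[m],[1,50,99],axis=0))
c,u=tube('w16',(270,360,110,440),zr=(200,250))
c2,u2=tube('s16',(285,380,205,245),zr=(200,250))
Rm=R.from_rotvec(o['orientation']).as_matrix()
print(c-t,'tool',Rm.T@(c-t),Rm.T@u, 'toolx yaw',np.arctan2(Rm[1,0],Rm[0,0]))
E
```

```text
[[ 432.181 -223.045  214.842]
 [ 509.019 -201.624  224.644]
 [ 555.854 -185.682  308.007]]
w16 15283 center [ 493.115 -205.849  213.391] len 128.84482357040304 yaw 0.1770477719460023 pitch -0.00018329158346775475 rms 0.5361064708541177
s16 743 center [ 481.409 -205.19   214.534] len 149.11152165252477 yaw 0.17818669822207034 pitch 0.0020708374008647297 rms 1.4971176804058297
[ 8.639  1.162 47.688] tool [  0.43  -47.654   8.891] [0.001 0.004 1.   ] toolx yaw -1.3928245039942406
```

jog_arm(
  steps=[
    {"turn": [0, 0, -0.0143], "dp": [0.138, 0.45, 0], "claw": 0},
    {"turn": [0, 0, -0.0143], "dp": [0.138, 0.9, 0], "claw": 0},
    {"turn": [0, 0, -0.0143], "dp": [0.138, 0.9, 0], "claw": 0},
  ],
)

```text
t: 15.9
ee_pos: [495.0, -131.0, 165.1]
orientation: [-1.267, 1.108, -1.109]
ft_force: [-0.4, -0.1, -2.0]
width: 23.3
```

jog_arm(
  steps=[
    {"turn": [0, 0, -0.0143], "dp": [0.138, 0.45, 0], "claw": 0},
    {"turn": [0, 0, -0.0143], "dp": [0.138, 0.9, 0], "claw": 0},
    {"turn": [0, 0, -0.0143], "dp": [0.138, 0.9, 0], "claw": 0},
  ],
)

```text
t: 16.15
ee_pos: [505.7, -54.9, 164.5]
orientation: [-1.249, 1.141, -1.139]
ft_force: [-0.6, -0.5, 0.5]
width: 23.5
```

jog_arm(
  steps=[
    {"turn": [0, 0, -0.0143], "dp": [0.138, 0.45, 0], "claw": 0},
    {"turn": [0, 0, -0.0143], "dp": [0.138, 0.9, 0], "claw": 0},
    {"turn": [0, 0, -0.0143], "dp": [0.138, 0.9, 0], "claw": 0},
  ],
)

```text
t: 16.4
ee_pos: [516.8, 21.1, 164.0]
orientation: [-1.23, 1.173, -1.169]
ft_force: [0.2, -0.2, -0.4]
width: 23.2
```

jog_arm(
  steps=[
    {"turn": [0, 0, -0.0143], "dp": [0.138, 0.45, 0], "claw": 0},
    {"turn": [0, 0, -0.0143], "dp": [0.138, 0.9, 0], "claw": 0},
    {"turn": [0, 0, -0.0143], "dp": [0.138, 0.9, 0], "claw": 0},
  ],
)

```text
t: 16.65
ee_pos: [528.3, 96.8, 163.7]
orientation: [-1.209, 1.204, -1.199]
ft_force: [-0.2, 0.7, -0.6]
width: 23.5
```

```bash
python3 - <<'E'
from plan import *
w=cap('wrist','w17');o=w['obs'];print(o['t'],o['ee_pos'],o['ft_force'],o['width'],o['qpos'])
print(delta([539.7,152.3,100],-1.618))
E
```

```text
16.65 [528.306  96.836 163.728] [-0.177  0.678 -0.637] 23.506449230828053 [0.156 0.325 1.846 0.006 0.969 1.714]
(array([-0.001,  0.   , -0.018]), array([ 0.148,  0.72 , -0.795]))
```

jog_arm(
  steps=[
    {"turn": [-0.001, 0, -0.018], "dp": [0.142, 0.4, 0], "claw": 0},
    {"turn": [-0.001, 0, -0.018], "dp": [0.142, 0.69, 0], "claw": 0},
    {"turn": [-0.001, 0, -0.018], "dp": [0.142, 0.693, -0.3], "claw": 0},
    {"turn": [-0.001, 0, -0.018], "dp": [0.142, 0.693, -0.6], "claw": 0},
    {"turn": [-0.001, 0, -0.018], "dp": [0.142, 0.693, -0.8], "claw": 0},
    {"turn": [-0.001, 0, -0.018], "dp": [0.142, 0.693, -0.8], "claw": 0},
    {"turn": [-0.001, 0, -0.018], "dp": [0.142, 0.693, -0.8], "claw": 0},
  ],
)

```text
t: 17.28
ee_pos: [538.5, 148.7, 98.7]
orientation: [-1.189, 1.245, -1.243]
ft_force: [0.0, 0.5, -0.4]
width: 23.3
```

```bash
python3 - <<'E'
from plan import *
from tube import tube
w=cap('wrist','w18');o=w['obs'];print(o['t'],o['ee_pos'],o['ft_force'],o['width'])
print(delta([539.7,152.3,60],-1.618))
c,u=tube('w18',(270,360,110,440),zr=(130,180));print(c-o['ee_pos'])
d=cap('side','s18');t=cap('top','t18')
tube('s18',(285,380,165,225),zr=(130,170))
im=cv2.resize(d['img'][90:250,250:410],None,fx=3.5,fy=3.5)[:,:,::-1]
cv2.imwrite('pics/u.png',np.hstack([im[:,:,:],cv2.resize(w['img'][:,:,::-1],(240,180))]) if 0 else im)
E
```

```text
17.2833 [538.509 148.714  98.739] [ 0.028  0.491 -0.386] 23.321537512025778
(array([-0., -0., -0.]), array([ 0.003,  0.04 , -0.498]))
w18 15408 center [547.058 147.754 146.365] len 129.65024072165306 yaw -0.04725568114028507 pitch -0.006371757030865974 rms 0.5600994830088618
[ 8.549 -0.96  47.626]
s18 405 center [536.984 151.005 148.844] len 147.6599009840926 yaw -0.04330244602563581 pitch -0.0006577911976982767 rms 2.3884601786195243
```

View pics/u.png

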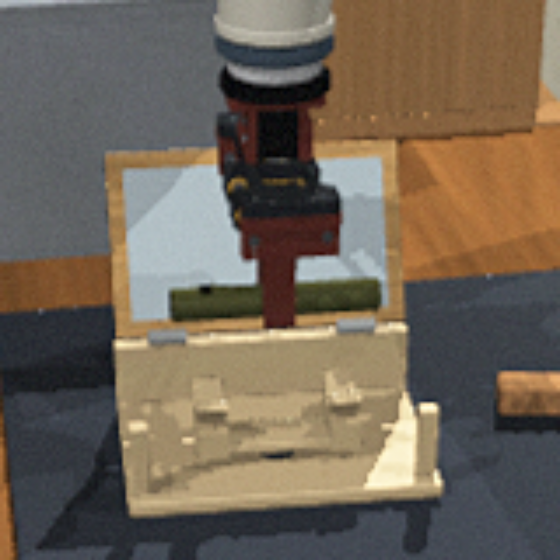

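View pics/w18.png

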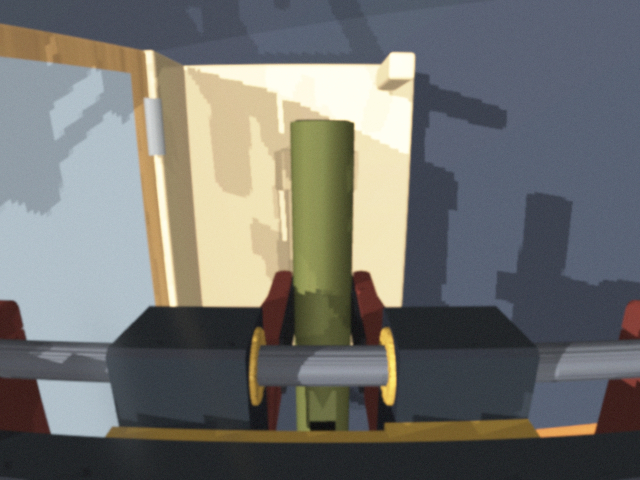

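jog_arm(
  steps=[
    {"turn": [0, 0, 0], "dp": [0.003, 0.042, -0.3], "claw": 0},
    {"turn": [0, 0, 0], "dp": [0.003, 0.042, -0.65], "claw": 0},
    {"turn": [0, 0, 0], "dp": [0.003, 0.042, -0.65], "claw": 0},
    {"turn": [0, 0, 0], "dp": [0.003, 0.042, -0.65], "claw": 0},
    {"turn": [0, 0, 0], "dp": [0.003, 0.042, -0.65], "claw": 0},
    {"turn": [0, 0, 0], "dp": [0.003, 0.042, -0.65], "claw": 0},
  ],
)

```text
t: 17.93
ee_pos: [541.8, 153.3, 50.5]
orientation: [-1.182, 1.241, -1.244]
ft_force: [0.4, -0.3, -0.1]
width: 23.3
```

```bash
python3 - <<'E'
from plan import *
from tube import tube
from vfit import vfit
F=[]
for k in range(8):
    w=cap('wrist','w19');F.append(np.r_[w['obs']['ft_force'],w['obs']['moment']])
o=w['obs'];print(o['t'],o['ee_pos'],'bias',np.mean(F,0),np.std(F,0))
print(delta([539.7,152.3,28],-1.618))
c,u=tube('w19',(270,360,110,440),zr=(80,130));print(c-o['ee_pos'])
# block edges seen beside tube: far block
P=cloud(w).reshape(-1,3);xs=np.array([np.cos(-.0475),np.sin(-.0475)]);ys=np.array([.0475,.9989])
L=np.c_[(P[:,:2]-[538.7,151.9])@xs,(P[:,:2]-[538.7,151.9])@ys,P[:,2]]
m=(abs(L[:,0]-49)<9)&(abs(L[:,1])<40)&(L[:,2]>50)&(L[:,2]<79.5)
for lo in range(-30,30,2):
    q=m&(L[:,1]>=lo)&(L[:,1]<lo+2)
    if q.sum()>5: print(lo+1,q.sum(),np.median(L[q,2]))
d=cap('side','s19')
cv2.imwrite('pics/v.png',cv2.resize(d['img'][90:250,250:410],None,fx=3.5,fy=3.5)[:,:,::-1])
E
```

```text
18.2833 [540.67  153.124  49.155] bias [ 0.05   0.16  -0.564  0.002  0.146  0.013] [0.415 0.529 0.445 0.032 0.021 0.011]
(array([-0.   ,  0.001, -0.   ]), array([-0.011, -0.01 , -0.262]))
w19 15403 center [549.105 152.094  96.815] len 129.4696300637832 yaw -0.04720619245913141 pitch -0.001210142291279026 rms 0.5377801235566643
[ 8.435 -1.03  47.66 ]
-23 129 73.04780680489293
-21 166 74.92529710653163
-19 183 76.59345150551383
-17 204 75.61763352279584
-15 197 73.68944951624943
-13 72 72.23435653865602
15 137 74.36703911226837
17 202 76.20055640560535
19 175 76.43863978417835
21 162 74.45814085888885
23 102 72.54937090654862
```

View pics/v.png

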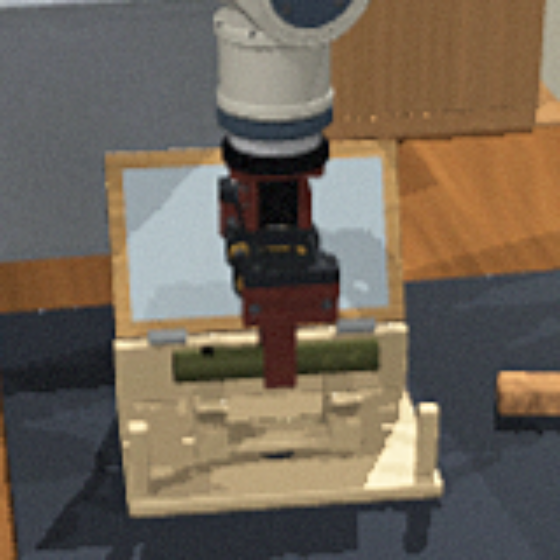

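View pics/w19.png

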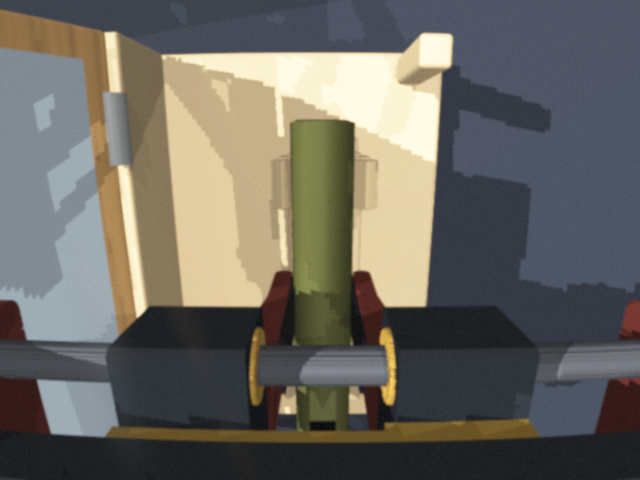

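The tube sits over the V, with the far block's rims at ±18 mm either side of it (wrist (278,185) and (366,185)). It is 1 mm to +y and 1 mm to +x; correcting while descending to just above contact.

jog_arm(
  steps=[
    {"turn": [0, 0.001, 0], "dp": [-0.011, -0.012, 0], "claw": 0},
    {"turn": [0, 0.001, 0], "dp": [-0.011, -0.012, -0.1], "claw": 0},
    {"turn": [0, 0.001, 0], "dp": [-0.011, -0.012, -0.2], "claw": 0},
    {"turn": [0, 0.001, 0], "dp": [-0.011, -0.012, -0.22], "claw": 0},
    {"turn": [0, 0.001, 0], "dp": [-0.011, -0.012, -0.22], "claw": 0},
    {"turn": [0, 0.001, 0], "dp": [-0.011, -0.012, -0.22], "claw": 0},
    {"turn": [0, 0.001, 0], "dp": [-0.011, -0.012, -0.22], "claw": 0},
    {"turn": [0, 0.001, 0], "dp": [-0.011, -0.012, -0.22], "claw": 0},
  ],
)

```text
t: 19.05
ee_pos: [539.8, 152.2, 31.4]
orientation: [-1.186, 1.245, -1.242]
ft_force: [0.4, 0.9, 0.3]
width: 23.4
```

```bash
cat > chk.py <<'E'
from plan import *
from tube import tube
import sys
def chk(fn,n=6,zr=(55,100)):
    F=[];E=[]
    for k in range(n):
        w=cap('wrist',fn);F.append(np.r_[w['obs']['ft_force'],w['obs']['moment']]);E.append(w['obs']['ee_pos'])
    F=np.array(F)-[.05,.16,-.564,.002,.146,.013]
    print(w['obs']['t'],'E',E[0],E[-1],'F',F.mean(0),'+-',F.std(0)[:3]/np.sqrt(n),'w',w['obs']['width'])
    c,u=tube(fn,(270,360,110,440),zr=zr);print('c-ee',c-E[-1], 'yawx/rot',delta([539.8,152.1,21.3],-1.618))
chk(sys.argv[1])
E
python3 chk.py w20
```

```text
19.3 E [539.794 152.188  31.421] [539.754 152.131  31.472] F [ 0.053  0.011 -0.04   0.001  0.001 -0.026] +- [0.217 0.201 0.204] w 23.65007583287276
w20 15322 center [548.448 151.105  79.111] len 129.36393358438977 yaw -0.04721363320698875 pitch -0.004680070772286755 rms 0.5598886698865465
c-ee [ 8.694 -1.026 47.639] yawx/rot (array([-0., -0., -0.]), array([ 0.001, -0.   , -0.127]))
```

jog_arm(
  steps=[
    {"turn": [0, 0, 0], "dp": [0, 0, -0.025], "claw": 0},
    {"turn": [0, 0, 0], "dp": [0, 0, -0.05], "claw": 0},
    {"turn": [0, 0, 0], "dp": [0, 0, -0.075], "claw": 0},
    {"turn": [0, 0, 0], "dp": [0, 0, -0.075], "claw": 0},
    {"turn": [0, 0, 0], "dp": [0, 0, -0.075], "claw": 0},
    {"turn": [0, 0, 0], "dp": [0, 0, -0.075], "claw": 0},
    {"turn": [0, 0, 0], "dp": [0, 0, -0.075], "claw": 0},
  ],
)

```text
t: 19.93
ee_pos: [539.9, 152.2, 25.6]
orientation: [-1.186, 1.244, -1.242]
ft_force: [0.1, 0.7, 3.7]
width: 23.3
```

```bash
python3 chk.py w21
```

```text
20.1833 E [539.935 152.208  25.619] [539.924 152.22   25.559] F [-0.24   0.234  3.805  0.08  -0.006 -0.063] +- [0.191 0.106 0.129] w 23.530687691052808
w21 15335 center [548.506 151.186  73.225] len 129.50516189498654 yaw -0.04795466385878211 pitch -0.003497297249551713 rms 0.5439491757891369
c-ee [ 8.581 -1.034 47.666] yawx/rot (array([-0., -0., -0.]), array([-0.001, -0.001, -0.053]))
```

Contact is clean: 3.8 N and almost no side force, which means about 3 mm of travel by both force and geometry. Pressing 4 mm more.

jog_arm(
  steps=[
    {"turn": [0, 0, 0], "dp": [0, 0, -0.017], "claw": 0},
    {"turn": [0, 0, 0], "dp": [0, 0, -0.034], "claw": 0},
    {"turn": [0, 0, 0], "dp": [0, 0, -0.051], "claw": 0},
    {"turn": [0, 0, 0], "dp": [0, 0, -0.051], "claw": 0},
    {"turn": [0, 0, 0], "dp": [0, 0, -0.051], "claw": 0},
    {"turn": [0, 0, 0], "dp": [0, 0, -0.051], "claw": 0},
    {"turn": [0, 0, 0], "dp": [0, 0, -0.051], "claw": 0},
  ],
)

```text
t: 20.82
ee_pos: [539.9, 152.2, 21.6]
orientation: [-1.186, 1.244, -1.243]
ft_force: [-1.7, 0.4, 6.1]
width: 23.5
```

```bash
python3 chk.py w22; python3 - <<'E'
from lang import *
d=cap('side','s22');t=cap('top','t22');w=load('w22')
plane('s22',(270,370,130,175),(95,235))
im=cv2.resize(d['img'][90:250,250:410],None,fx=3.2,fy=3.2)[:,:,::-1]
cv2.imwrite('pics/x.png',np.hstack([im,cv2.resize(w['img'][60:300,200:440],(280,280))[:,:,::-1].repeat(1,0) if 0 else cv2.copyMakeBorder(cv2.resize(w['img'][60:300,200:440],(280,280))[:,:,::-1],0,im.shape[0]-280,0,0,cv2.BORDER_CONSTANT)]))
cv2.imwrite('pics/y.png',t['img'][:,:,::-1])
E
```

```text
21.0667 E [539.944 152.22   21.595] [539.936 152.25   21.629] F [-0.966  0.181  7.204  0.048  0.168 -0.067] +- [0.223 0.191 0.144] w 23.521316706147726
w22 15322 center [548.603 151.189  69.315] len 129.25601425316756 yaw -0.04829814474189738 pitch -0.0025703375671464967 rms 0.5417072712648944
c-ee [ 8.667 -1.061 47.686] yawx/rot (array([-0., -0., -0.]), array([-0.002, -0.002, -0.004]))
s22 3271 373 [0.049 0.173 0.984] [522.438 325.573 149.767] std 2.2990509192526645 angle 9.964682075949227 yaw -0.274459857834548
```

View pics/x.png

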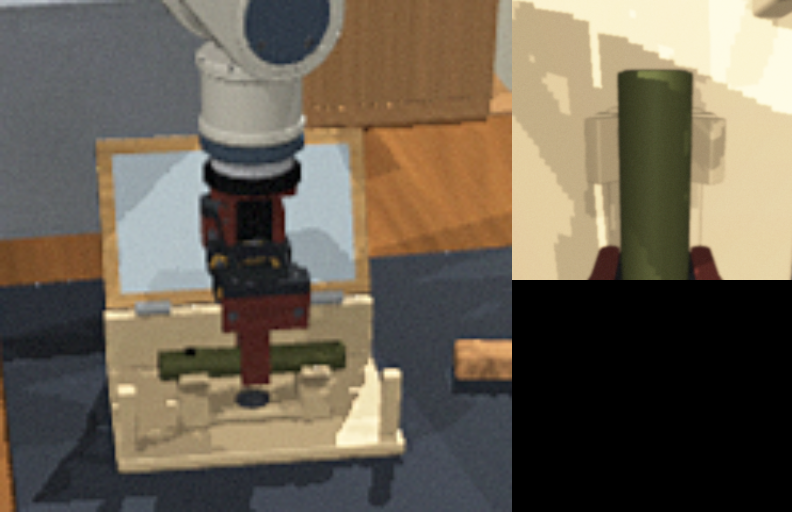

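View pics/y.png

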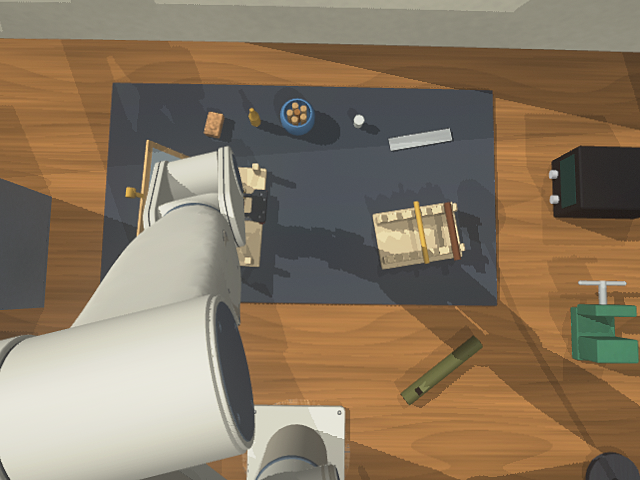

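```bash
python3 - <<'E'
from lang import *
plane('s22',(284,312,138,178),(85,235)); plane('s10',(284,312,138,178),(85,235))
plane('s22',(346,362,138,178),(85,235)); plane('s10',(346,362,138,178),(85,235))
a=load('t10')['img'][180:205,118:150].astype(int);b=load('t22')['img'][180:205,118:150].astype(int)
for i in (a,b):
    h=cv2.cvtColor(i.astype(np.uint8),cv2.COLOR_RGB2HSV);m=(h[...,1]>150)&(h[...,0]>15)&(h[...,0]<30);ys,xs=np.nonzero(m);print('knob px',m.sum(),xs.mean()+118,ys.mean()+180)
E
```

```text
s22 1115 879 [ 0.045  0.902 -0.429] [475.97  276.73  147.243] std 2.0342073306471917 angle 115.41162021887287 yaw -0.04943583012413158
s10 1116 898 [ 0.043  0.901 -0.432] [475.066 277.167 147.875] std 2.125324466261611 angle 115.59278262415054 yaw -0.04779493230730027
s22 637 504 [-0.007  0.902 -0.432] [626.452 265.871 139.994] std 2.123516387346713 angle 115.58928350695443 yaw 0.00817868191117543
s10 636 490 [ 0.031  0.901 -0.432] [626.186 266.032 139.719] std 2.1193657331898232 angle 115.63187853321772 yaw -0.03410823298534181
knob px 86 131.12790697674419 192.2093023255814
knob px 54 128.98148148148147 191.66666666666666
```

The lid is unchanged at 115.5°, and the press is about 6.7 mm at about 7.8 N. Handing in.

```bash
python3 -c "
from workcell import ctrl
print(ctrl.close_job()); o=ctrl.get_obs(); print(o['t'],o['ee_pos'],o['ft_force'],o['width'])"
```

```text
the job is handed in; nothing more can be done
None
the job is handed in; nothing more can be done
```

The job is handed in at about 21 s: the lid is open at about 115.5° and the olive tube is held pressed down in the V-cradle. After hand-in the arm gave no further readings, so everything below was measured just before.

**What I did:** I raised the lid by its pull, regripping once at 87° because the pull had crept in the pads, and released it. Then I took the olive tube from the stand, laid it in the V and pressed it down, still gripped.

**Last checks:**
- **Lid:** the mirror plane read 115.4–115.6° with the arm in its final pose, the same as right after release. The pull's blob in the top picture lay 2 px from where it was just after release, and I did not explain that; the plane fit showed no change.
- **Press:** the force was 7.2 N, or 7.8 N with the tube's weight, which means about 6.8 mm of travel. The tube's measured height gives 6.7 mm, so the two agree (half travel is 7 mm, the stop is 14 mm).
- **Seating:** the side force was about 0.2 N across the V and about 1 N along the groove. The tube was level, parallel to the groove, and centred to about 1–2 mm.
- **Other things:** the other two rods, the slab items and the larger tube off the slab looked unmoved in the last top picture.

**Disagreement:** the real fingertips sat about 35 mm short of the reported TCP. My first grip on the lid pull therefore closed on air above it, touching nothing. I used the measured offset from then on.

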